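# Pin and weight the ornament glue press

### The job

Get the glue press ready to close on its ball ornament: take the paint jar off the press deck and stand it in the jar tray, turn the ram by its T-handle until the hole in its index arm is over the index hole in the deck, and move the index pin from its park hole down through both until its shoulder rests on the arm, so that the ram can no longer turn. Only then load the ram: slide every slotted weight from the board sideways onto the stem, one on top of the other, lying flat and pushed home so that they are centred, and turn each one so that its slot is about a quarter turn or more away from the slot of the weight directly beneath it. Leave the other things where they are.

Things in the scene. Friction and masses are not known exactly. Their poses are not given: they have to be found in the camera images.
- press: Fixed bench glue press: grey base, two columns, aluminium deck 170 (x) x 180 mm, 12 mm thick, top 130 mm above the bench. Origin: on the bench under the upright ram axis; the deck spans x -65 to +105 mm and y -90 to +90 mm. +x points from the ram axis to the deck's index hole; z up. The ram stands up through the deck: index arm, weight plate, stem, T-handle.
- ram (a joint): Turn of the ram about its upright axis, rad: 0 with the arm's hole over the index hole, growing anticlockwise from above, range -0.35 to 1.9; friction 0.08 N m, stays where left, never rises. Flat index arm to 92 mm from the axis, 34 mm wide, top 12 mm above the deck; weight plate 56 mm across, top 22 mm above the deck; stem 9 mm thick, 48 mm long, T-handle on top.
- t_handle (a point): Centre of the T-handle on top of the stem: a flat-sided bar 38 mm long, 14 mm wide and 10 mm tall, 57 mm above the weight plate at its top. The point turns with the ram; its x axis points the same way as the index arm and the bar lies square to it, along y. Grip it across its 14 mm to turn the ram.
- ear_hole (a point): Centre of the top edge of the hole in the index arm: 13 mm diameter, 9 mm deep, 75 mm from the ram axis, 12 mm above the deck. Moves with the ram.
- index_hole (a point): Centre of the top edge of the index hole in the deck: 13 mm diameter, right through the 12 mm deck, 75 mm from the ram axis along the press's +x. The arm's hole passes 3 mm above it.
- stem (a point): Centre of the top face of the weight plate, on the stem's axis; the weights stack up from here.
- pin: Index pin, standing at the start in its park hole (a second 13 mm hole in the deck), shoulder on the deck. Shank 10 mm thick, 34 mm long, its last 10 mm tapered to a 4 mm nose. Origin: centre of the shoulder's underside. Shoulder 20 mm across, 4 mm tall; above it a round black knob 16 mm across up to 40 mm above the origin. z up along the pin. Home, its shoulder lies on the index arm.
- jar: Small closed paint jar, 46 mm in diameter, 60 mm tall, 150 g, left standing on the press deck over or beside the index hole. Origin: centre of its underside.
- tray: Shallow wooden jar tray, fixed, 250 mm (x) x 110 mm (y) outside, walls 6 mm thick and 16 mm tall, floor 6 mm thick. Origin: centre of its underside, on the bench. Two other jars stand towards its +x end; the -x half is free.
- weight1: Slotted steel weight: flat disc 54 mm across, 10 mm thick, 145 g, with a straight slot 13 mm wide from the rim to 6.5 mm past the centre, so that it is centred when pushed home on the stem. Origin: centre of its underside; +x points out through the slot's mouth; z up. Starts flat on an 8 mm board. All are alike; 2 to 4 are there, an absent one reads None.
- weight1_mouth (a point): Point at the rim of weight1, in the middle of the slot's mouth, 27 mm from its centre, at the height of its underside.
- weight2: Slotted steel weight: flat disc 54 mm across, 10 mm thick, 145 g, with a straight slot 13 mm wide from the rim to 6.5 mm past the centre, so that it is centred when pushed home on the stem. Origin: centre of its underside; +x points out through the slot's mouth; z up. Starts flat on an 8 mm board. All are alike; 2 to 4 are there, an absent one reads None.
- weight2_mouth (a point): Point at the rim of weight2, in the middle of the slot's mouth, 27 mm from its centre, at the height of its underside.
- weight3: Slotted steel weight: flat disc 54 mm across, 10 mm thick, 145 g, with a straight slot 13 mm wide from the rim to 6.5 mm past the centre, so that it is centred when pushed home on the stem. Origin: centre of its underside; +x points out through the slot's mouth; z up. Starts flat on an 8 mm board. All are alike; 2 to 4 are there, an absent one reads None.
- weight3_mouth (a point): Point at the rim of weight3, in the middle of the slot's mouth, 27 mm from its centre, at the height of its underside.
- weight4: Slotted steel weight: flat disc 54 mm across, 10 mm thick, 145 g, with a straight slot 13 mm wide from the rim to 6.5 mm past the centre, so that it is centred when pushed home on the stem. Origin: centre of its underside; +x points out through the slot's mouth; z up. Starts flat on an 8 mm board. All are alike; 2 to 4 are there, an absent one reads None.
- weight4_mouth (a point): Point at the rim of weight4, in the middle of the slot's mouth, 27 mm from its centre, at the height of its underside.
- jar_a: Bystander: another closed paint jar in the tray, 46 mm in diameter, 60 mm tall. Origin: centre of its underside.
- jar_b: Bystander: closed paint jar in the tray, 42 mm in diameter, 68 mm tall. Origin: centre of its underside.
- jar_lid: Bystander: loose steel jar lid lying on the weight board, a plain disc 62 mm in diameter and 12 mm tall without a slot. Origin: centre of its underside.
- glue: Bystander: white glue bottle, 44 mm in diameter, 120 mm tall, beyond the press. Origin: centre of its underside.
- brush: Bystander: paint brush about 170 mm long lying on the bench in front of the press. Origin: middle of its underside; x along the brush.
- water_pot: Bystander: white plastic pot, 80 mm across, 85 mm tall. Origin: centre of its underside.
- ball_ring: Bystander: cardboard ring 52 mm across, 30 mm tall, on the bench. Origin: centre of its underside.

How it is judged:
On the way, in this order (a step that is already met when the one before it is completed fails the run):
1. the jar taken off the press stands upright in the jar tray (x of jar in the frame of tray between -0.105 and 0.105 m and y of jar in the frame of tray between -0.035 and 0.035 m and z of jar in the frame of tray between 0.002 and 0.01 m and angle between jar's own z axis and vertical below 0.1 rad and linear speed of jar below 0.03 m/s), for 0.2 s.
2. the index pin is home through the index arm and the deck, with no weight on the stem yet (horizontal distance between each of pin, ear_hole and index_hole below 0.005 m and z of pin in the frame of index_hole between 0.008 and 0.0145 m and angle between pin's own z axis and vertical below 0.12 rad and horizontal distance between each of weight1, weight2, weight3, weight4 and stem above 0.03 m), for 0.2 s.
At the end, for the whole second after the job is handed in: Jar upright in the tray; arm hole over index hole (5 mm), pin upright in both, shoulder on the arm (2.5 mm); every weight present flat in one stack on the stem, centred within 5 mm, slots of weights directly on one another at least 60 degrees apart; all at rest (all of step 1 and horizontal distance between each of pin, ear_hole and index_hole below 0.005 m and z of pin in the frame of index_hole between 0.008 and 0.0145 m and angle between pin's own z axis and vertical below 0.12 rad and horizontal distance between each of weight1, weight2, weight3, weight4 and stem below 0.005 m and z of weight1 in the frame of stem between -0.003 and 0.034 m and angle between each of weight1, weight2, weight3, weight4's own z axis and vertical below 0.06 rad and linear speed of each of weight1, weight2, weight3, weight4 below 0.03 m/s and z of weight2 in the frame of stem between -0.003 and 0.034 m and z of weight3 in the frame of stem between -0.003 and 0.034 m and z of weight4 in the frame of stem between -0.003 and 0.034 m and (z of weight1 in the frame of weight2 above 0.015 m or z of weight1 in the frame of weight2 below -0.015 m or x of weight1_mouth in the frame of weight2 below 0.0135 m) and (z of weight1 in the frame of weight3 above 0.015 m or z of weight1 in the frame of weight3 below -0.015 m or x of weight1_mouth in the frame of weight3 below 0.0135 m) and (z of weight1 in the frame of weight4 above 0.015 m or z of weight1 in the frame of weight4 below -0.015 m or x of weight1_mouth in the frame of weight4 below 0.0135 m) and (z of weight2 in the frame of weight3 above 0.015 m or z of weight2 in the frame of weight3 below -0.015 m or x of weight2_mouth in the frame of weight3 below 0.0135 m) and (z of weight2 in the frame of weight4 above 0.015 m or z of weight2 in the frame of weight4 below -0.015 m or x of weight2_mouth in the frame of weight4 below 0.0135 m) and (z of weight3 in the frame of weight4 above 0.015 m or z of weight3 in the frame of weight4 below -0.015 m or x of weight3_mouth in the frame of weight4 below 0.0135 m)); the robot touches nothing.
It fails at once if a bystander (another jar, the jar lid, glue bottle, brush, pot or ring) is moved more than 4 cm (distance of any of jar_a, jar_b, jar_lid, glue, brush, water_pot, ball_ring from where it was at the start of the episode above 0.04 m).
It fails at once if the jar is tipped over (angle between jar's own z axis and vertical above 0.8 rad).
Of weight1, weight2, weight3, weight4 only 2 to 4 are there at a start; the rules pass over those that are not, and their reading is None.
At some moment in a run one of weight1, weight2, weight3, weight4 may be knocked a few centimetres aside while the robot is not near it.
It also fails if it takes over 210 s, if anything falls off the work surface, if the arm or the gripper's body presses on something with over 40 N, if the wrist force passes 120 N, or if a joint passes its speed limit or range.

### The arm

A 7-joint arm with a two-finger parallel gripper is mounted at the origin on the work surface. World frame = base frame: x ahead of the robot, y to its left, z up, the work surface at z = 0. Lengths are in m, angles in rad, forces in N, time in s.
With the tool pointing down it reaches from about 0.425 to 0.8 m from the base axis. Payload 8.3 kg.
Tool frame: the origin (TCP) lies at the very end of the fingers, on their centre line; the grasp point (between the pads) lies r.grip_depth behind it (r.grip_depth is the distance from the TCP to the grasp point, in m); z points along the fingers, y is the direction in which the jaws open and shut (so a half turn about z gives the same grasp; the last joint's range is limited). The gripper opens to 85 mm and grips with 20 to 120 N. Pads are 22 mm wide; open, the fingers measure 114 mm over their backs; the gripper's body (76 mm by 85 mm) begins 54 mm behind the grasp point. The pads swing forward as they close: fully open they stand 13 mm farther back than shut.
Start: joints at [1.286, 0.383, 0.016, 1.37, -0.006, 1.388, -0.046], TCP at [0.138, -0.61, 0.231] pointing down, gripper open.
Joint ranges: [-2.95, 2.95], [-0.25, 2.06], [-1.52, 1.56], [0.18, 2.33], [-1.44, 4.58], [0.02, 2.06], [-3.01, 3.01]. Speed limits (rad/s): [2.39, 2.39, 3.01, 3.01, 3.14, 3.14, 3.14].

### API

Orientations are given as [roll, pitch, yaw] about the fixed x, y, z axes, in that order (R = Rz(yaw) Ry(pitch) Rx(roll)).
In Python, from workcell import r gives the robot as it stands.
- The arm moves only by the tool step_arm, never from a script. Its argument "increments" is a list of rows, each a list of 7 numbers: the shift along the tool's x, y, z in mm, then the turn, a rotation vector about the tool's x, y, z in rad, then the finger opening in mm, from 0 to 85.4. In form: [[tx, ty, tz, rx, ry, rz, gripper], ...]. A call has exactly 8 rows; each row is the pose to reach, as a shift and turn from the pose commanded when the call began, along the tool's axes at that moment; what a row does not reach only later rows make up. A row lasts 1/10 s, in which the tool goes at most 50 mm and 8.59 degrees, less where a joint would pass 70% of its speed; a pose out of reach is approached as far as the arm can. A call with a gripper value outside its range is refused whole. The fingers move at their own pace and stop on an object; "force" is the grip in N (left out, the last holds). Time passes only in rows, so rows that repeat a pose let the fingers close, or fill a call up. It gives the time, the measured TCP pose, the force and the opening at its end, in the units of the state.
- r.get_state(): the state, without advancing time (a new reading comes with each control period).
- r.camera(name): name is "scene" or "top" or "wrist"; returns a dict with "pixels" (384x512x3 uint8, red, green, blue), "fx", "fy", "cx", "cy" (pixels), "world_to_cam" (4x4, takes a point from world to camera coordinates); the wrist camera has in their place "hand_eye" (4x4, takes a point from camera to tool coordinates, whose origin is the TCP and whose axes are the flange's). Camera axes: x right, y down, z forward; pixel columns grow to the right and rows downward; lengths in m; the calibration is good to about 2 mm. A picture is of the moment at which its call begins: read the wrist's pose just before it. There is no depth.
- r.finish_job(): hands the job in, once; it reports no verdict.
The state is a dict: "t": time; "q": joint angles; "joint_velocities": joint speeds; "effort": joint torques, N m; "tool_pos": TCP position; "tool_rot": TCP orientation; "wrist_force": force on the tool from outside, world axes, zero at the start; "torque": the same for the moment, N m; "width": finger opening in m.
Only numpy, scipy, OpenCV 4.12 (cv2) and the standard library are available. Lean on these libraries where they do the work, as an engineer would, in place of code of your own. Each camera call takes 0.05 s, during which the arm holds its last target. There are 200 camera calls.

## Working session

There is one attempt and no reset: what is moved stays moved. The work goes in short steps, Python scripts to look and compute and a tool call to move; the robot and the scene stay as the last step left them, time stands still between calls to the robot, and variables do not carry over. Pictures are saved under pics/ and viewed, about 12 in all and at most 16, crops included, and the job is handed in when it is done.

Besides the shell and the picture viewer there is one more tool, called by a JSON object that holds its "method" and its "body". step_arm: Moves the arm, as the interface text tells. Its arguments: {"type":"object","properties":{"increments":{"type":"array","items":{"type":"array","items":{"type":"number"}}},"force":{"type":"number"}},"required":["increments"]}

```bash
ls; mkdir -p pics; python3 - <<'E'
from workcell import r
import cv2
s=r.get_state();print(s,r.grip_depth)
for n in("scene","top"):
    c=r.camera(n);print(n,c['fx'],c['cx'],c['cy'],c['world_to_cam'].round(4).tolist() if hasattr(c['world_to_cam'],'round') else c['world_to_cam'])
    cv2.imwrite(f"pics/{n}0.png",cv2.resize(c['pixels'][:,:,::-1],(800,600),interpolation=cv2.INTER_CUBIC))
E
```

```text
pics
{'t': 0.0, 'q': array([ 1.28611532,  0.38422461,  0.01634825,  1.37115087, -0.0063248 ,
        1.38819918, -0.04651295]), 'joint_velocities': array([-0.00014152, -0.00074256, -0.00067556,  0.00164534,  0.00146189,
       -0.00027844, -0.00045493]), 'effort': array([-1.55770544e-03, -6.27596498e+01,  8.43362454e-01, -3.71827519e+01,
        1.64722506e-02,  1.40605561e-02, -5.30205533e-07]), 'tool_pos': array([ 0.13742755, -0.60918975,  0.23028858]), 'tool_rot': array([-3.13965850e+00,  2.56690665e-07,  2.21851146e-01]), 'wrist_force': array([-0.40708673,  0.86365788, -0.33605528]), 'torque': array([ 0.0371902 , -0.01603254, -0.00729364]), 'width': 0.0853349186566286} 0.0187
scene 365.138397639005 257.5161126122056 192.82524088719885 [[-0.2148, 0.9766, -0.0002, 0.1397], [0.7041, 0.1547, -0.6931, -0.3185], [-0.6768, -0.1491, -0.7209, 1.4902], [0.0, 0.0, 0.0, 1.0]]
top 469.7701581820194 254.35430374725757 184.28273143619379 [[-0.0091, -0.9995, -0.029, 0.0095], [-0.9827, 0.0143, -0.1847, 0.5994], [0.1851, 0.0268, -0.9824, 1.1685], [0.0, 0.0, 0.0, 1.0]]
```

View pics/scene0.png

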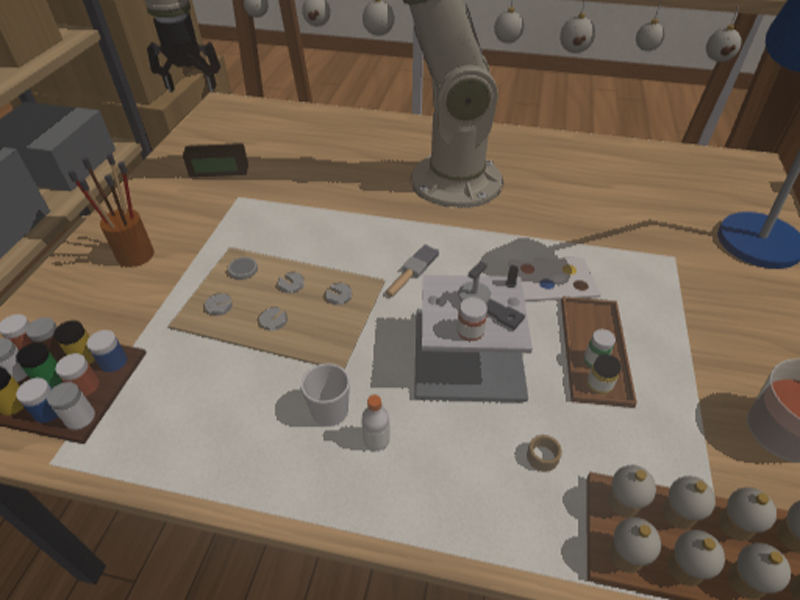

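View pics/top0.png

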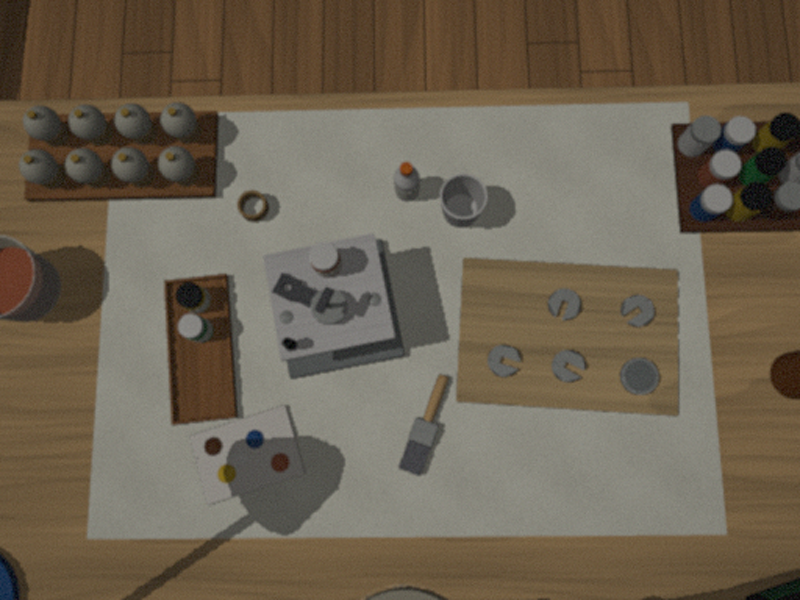

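The top view (800 px wide) shows the press deck at about (330,300), the jar at (323,258), the arm tip at (293,289) and the pin at (290,343). The tray is at (200,350) with its lower half free. Four weights lie at (565,304), (638,310), (505,361) and (569,366), and the lid is at (640,376).

```bash
cat > h.py <<'E'
from workcell import r
import numpy as np, cv2
from scipy.spatial.transform import Rotation as R
def cam(n):
    s=r.get_state(); c=r.camera(n)
    K=np.array([[c['fx'],0,c['cx']],[0,c['fy'],c['cy']],[0,0,1]])
    if n=='wrist':
        T=np.eye(4);T[:3,:3]=R.from_euler('xyz',s['tool_rot']).as_matrix();T[:3,3]=s['tool_pos']
        M=T@np.array(c['hand_eye'])
    else: M=np.linalg.inv(c['world_to_cam'])
    return c['pixels'],K,M
def w(K,M,u,v,z):
    d=M[:3,:3]@np.linalg.inv(K)@[u,v,1]; o=M[:3,3]
    return o+d*(z-o[2])/d[2]
def px(K,M,P):
    p=K@(np.linalg.inv(M)@np.append(P,1))[:3]; return p[:2]/p[2]
def delta(target,yaw=None):
    """tool-axes shift mm + rotvec for TCP target; tool kept pointing down with yaw (rad) (R=Rz(yaw)Rx(pi))"""
    s=r.get_state();C=R.from_euler('xyz',s['tool_rot'])
    t=C.inv().apply(np.array(target)-s['tool_pos'])*1000
    out=t.round(1).tolist()
    if yaw is not None: out+=(C.inv()*R.from_euler('xyz',[np.pi,0,yaw])).as_rotvec().round(4).tolist()
    return out
E
python3 - <<'E'
from h import *
p,K,M=cam('top');s=.64
pts={'deck TL':(265,255,.13),'deck TR':(375,235,.13),'deck BR':(394,350,.13),'deck BL':(280,358,.13),'thandle':(325,302,.209),'ram plate':(332,305,.152),'armtip':(293,289,.142),'pin':(290,343,.170),'jar top':(324,258,.19),'hole?':(287,317,.13),
'w565':(565,304,.018),'w638':(638,310,.018),'w505':(505,361,.018),'w569':(569,366,.018),'lid':(640,376,.02),
'trayTL':(165,280,.016),'trayTR':(228,275,.016),'trayBR':(238,417,.016),'trayBL':(172,423,.016),'boardTL':(462,258,.008),'boardBR':(678,414,.008),'glue':(405,168,.12),'brush':(425,425,.01)}
for k,(u,v,z) in pts.items(): print(k,w(K,M,u*s,v*s,z).round(3)[:2])
cv2.imwrite('pics/top1.png',cv2.resize(p[140:240,160:260,::-1],(800,800),interpolation=cv2.INTER_CUBIC)[:, :])
E
```

```text
deck TL [0.642 0.21 ]
deck TR [0.672 0.035]
deck BR [0.488 0.007]
deck BL [0.478 0.183]
thandle [0.551 0.104]
ram plate [0.556 0.1  ]
armtip [0.584 0.163]
pin [0.497 0.161]
jar top [0.621 0.108]
hole? [0.542 0.173]
w565 [ 0.575 -0.282]
w638 [ 0.563 -0.404]
w505 [ 0.479 -0.176]
w569 [ 0.469 -0.283]
lid [ 0.451 -0.399]
trayTL [0.627 0.409]
trayTR [0.634 0.298]
trayBR [0.39  0.273]
trayBL [0.382 0.385]
boardTL [ 0.66  -0.109]
boardBR [ 0.388 -0.461]
glue [ 0.786 -0.013]
brush [ 0.374 -0.04 ]
```

```bash
cat >> h.py <<'E'
def chain(*wps):
    """wps: (x,y,z,yaw) ; prints tool-axes deltas per call, from present measured pose"""
    s=r.get_state();C=R.from_euler('xyz',s['tool_rot']);p=s['tool_pos']
    for x,y,z,yaw in wps:
        D=R.from_euler('xyz',[np.pi,0,yaw]);t=C.inv().apply(np.array([x,y,z])-p)*1000
        print(t.round(1).tolist(),(C.inv()*D).as_rotvec().round(3).tolist(),'rows',round(np.linalg.norm(t)/50,1))
        C=D;p=np.array([x,y,z])
E
python3 -c "
from h import *
chain((.45,-.42,.36,.2),(.50,-.05,.40,.165),(.53,.08,.40,.165))"
```

```text
[346.5, -116.1, -129.3] [-0.002, 0.0, 0.022] rows 7.8
[122.5, -352.7, -40.0] [-0.0, -0.0, 0.035] rows 7.5
[50.9, -123.3, -0.0] [0.0, 0.0, 0.0] rows 2.7
```

View pics/top1.png

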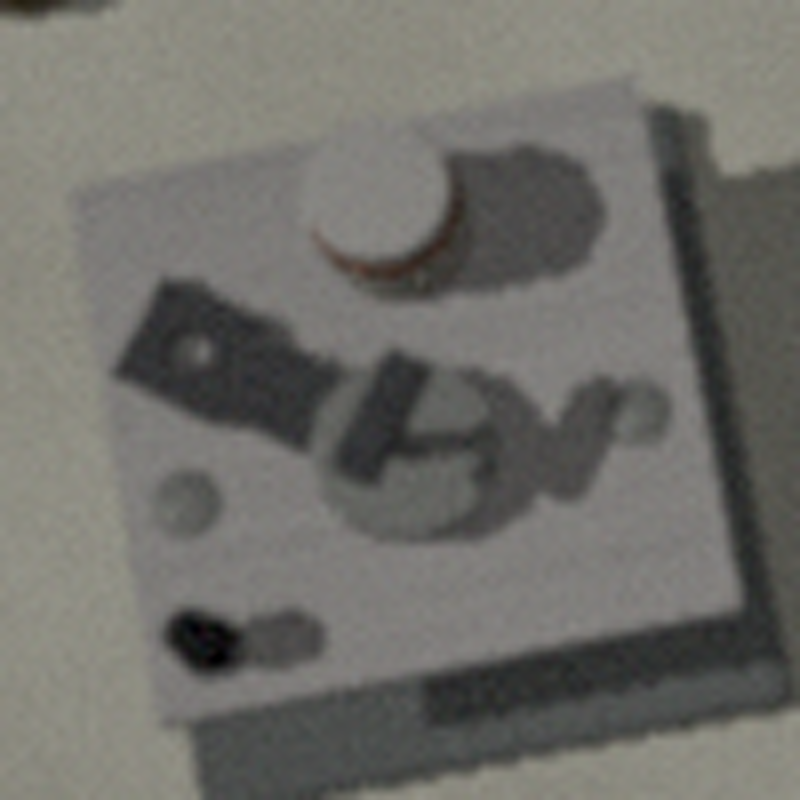

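This crop (8x, offset 160,140) puts the jar lid at (375,190), the arm hole at (193,347) and the T-handle at (388,418). The plate is centred at about (420,455) and the pin knob is at (205,640). The light discs at (188,503) and (640,410) look like bolts.

{"method": "step_arm", "body": {"increments": [[45, -15, -20, 0, 0, 0, 85], [90, -30, -40, 0, 0, 0, 85], [135, -45, -60, 0, 0, 0, 85], [180, -60, -80, 0, 0, 0, 85], [225, -75, -100, 0, 0, 0, 85], [270, -90, -115, 0, 0, 0, 85], [310, -104, -129, 0, 0, 0, 85], [346, -116, -129, 0, 0, 0.02, 85]]}}

```text
t: 0.95
tool_pos: [0.4522, -0.4186, 0.3627]
tool_rot: [3.139, -0.003, 0.203]
wrist_force: [0.1, -0.6, 0.5]
width: 0.085
```

{"method": "step_arm", "body": {"increments": [[15, -44, -5, 0, 0, 0, 85], [30, -88, -10, 0, 0, 0, 85], [46, -132, -15, 0, 0, 0, 85], [61, -176, -20, 0, 0, 0, 85], [76, -220, -25, 0, 0, 0, 85], [92, -264, -30, 0, 0, 0, 85], [107, -308, -35, 0, 0, 0.03, 85], [122, -352, -40, 0, 0, 0.035, 85]]}}

```text
t: 1.75
tool_pos: [0.4982, -0.0492, 0.4005]
tool_rot: [3.141, 0.0, 0.166]
wrist_force: [0.8, -0.1, 0.2]
width: 0.085
```

{"method": "step_arm", "body": {"increments": [[18, -44, 0, 0, 0, 0, 85], [36, -88, 0, 0, 0, 0, 85], [51, -123, 0, 0, 0, 0, 85], [51, -123, 0, 0, 0, 0, 85], [51, -123, 0, 0, 0, 0, 85], [51, -123, 0, 0, 0, 0, 85], [51, -123, 0, 0, 0, 0, 85], [51, -123, 0, 0, 0, 0, 85]]}}

```text
t: 2.55
tool_pos: [0.5284, 0.0774, 0.4005]
tool_rot: [3.141, -0.0, 0.165]
wrist_force: [-0.4, -0.4, 0.9]
width: 0.0853
```

```bash
python3 - <<'E'
from h import *
s=r.get_state();print(s['tool_pos'],s['tool_rot'],s['q'],s['wrist_force'])
p,K,M=cam('wrist');np.savez('w0',K=K,M=M)
cv2.imwrite("pics/w0.png",cv2.resize(p[:,:,::-1],(800,600),interpolation=cv2.INTER_CUBIC))
E
```

```text
[0.52841481 0.07737813 0.40045131] [ 3.14124157e+00 -2.18332909e-04  1.64547791e-01] [ 0.20493954  0.20076053 -0.50809513  1.2575068   0.09846618  1.70730246
 -1.68736758] [-0.36869126 -0.44654385  0.94725399]
```

View pics/w0.png

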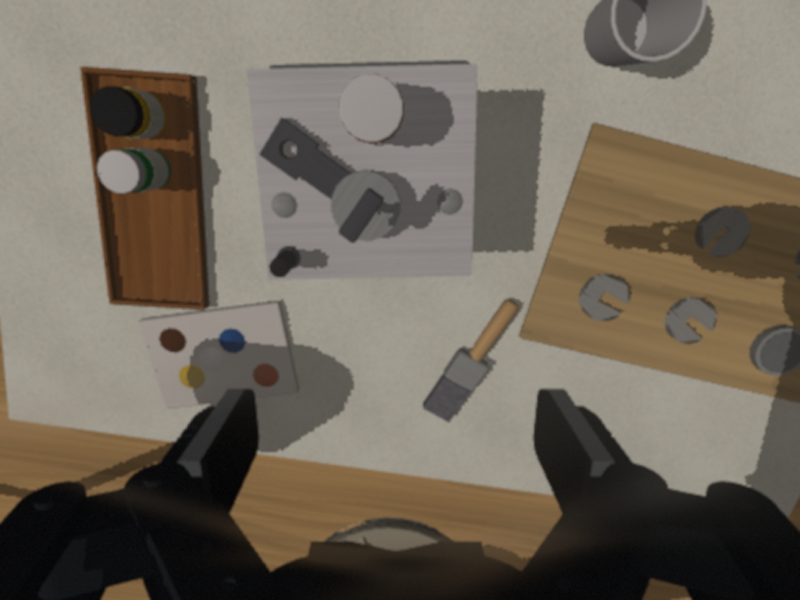

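The wrist view shows the deck corners at (250,70), (476,64), (472,275) and (268,278). The jar lid is at (371,108), the arm hole at (289,149), the T-handle at (361,215) and the plate at about (367,205). The pin knob is at (283,262), and the tray corners are (82,68), (195,76), (207,306) and (112,302).

```bash
python3 - <<'E'
from h import *
d=np.load('w0.npz');K,M=d['K'],d['M'];s=.64
print(M.round(3).tolist())
pts={'deck TL':(250,70,.13),'deck TR':(476,64,.13),'deck BR':(472,275,.13),'deck BL':(268,278,.13),'thandle':(361,215,.209),'plate':(367,204,.152),'earhole':(289,149,.142),'pin':(287,258,.170),'jar top':(371,108,.19),
'trayTL':(82,68,.016),'trayTR':(195,76,.016),'trayBR':(207,306,.016),'trayBL':(112,302,.016),'jara':(120,171,.06),'w505':(605,298,.018),'w569':(690,320,.018),'w565':(722,231,.018)}
W={k:w(K,M,u*s,v*s,z)[:2] for k,(u,v,z) in pts.items()}
for k in W: print(k,W[k].round(4))
a=lambda v:np.degrees(np.arctan2(v[1],v[0])).round(1)
print('press yaw',a(W['deck TL']-W['deck BL']),a(W['deck TR']-W['deck BR']),a(W['deck TL']-W['deck TR'])-90,a(W['deck BL']-W['deck BR'])-90)
print('arm',a(W['earhole']-W['plate']),np.linalg.norm(W['earhole']-W['plate']),a(W['earhole']-W['thandle']),np.linalg.norm(W['earhole']-W['thandle']))
print('tray',a(W['trayTL']-W['trayBL']),a(W['trayTR']-W['trayBR']),sum(W[k] for k in W if 'tray' in k)/4)
E
```

```text
[[0.165, -0.939, -0.302, 0.606], [-0.986, -0.157, -0.05, 0.09], [-0.001, 0.306, -0.952, 0.543], [0.0, 0.0, 0.0, 1.0]]
deck TL [0.6423 0.211 ]
deck TR [0.6755 0.038 ]
deck BR [0.5092 0.0051]
deck BL [0.4767 0.1829]
thandle [0.5569 0.1057]
plate [0.5579 0.105 ]
earhole [0.5891 0.1728]
pin [0.508  0.1605]
jar top [0.627  0.1103]
trayTL [0.6266 0.4095]
trayTR [0.6378 0.2983]
trayBR [0.3959 0.2752]
trayBL [0.3828 0.3832]
jara [0.5384 0.3494]
w505 [ 0.4814 -0.1733]
w569 [ 0.4718 -0.2783]
w565 [ 0.5765 -0.2766]
press yaw 9.6 11.2 10.799999999999997 10.400000000000006
arm 65.3 0.07463842686192962 64.3 0.07441942430971968
tray 6.2 5.5 [0.51078513 0.34156806]
```

```bash
python3 -c "
from h import *
chain((.625,.110,.25,.183),(.625,.110,.150,.183),(.625,.11,.29,.183),(.461,.3365,.29,.183),(.461,.3365,.06,.183),(.461,.3365,.027,.183))"
```

```text
[100.6, -16.1, 150.5] [0.0, -0.0, -0.018] rows 3.6
[0.0, -0.0, 100.0] [0.0, 0.0, 0.0] rows 2.0
[-0.0, 0.0, -140.0] [0.0, 0.0, 0.0] rows 2.8
[-120.0, -252.6, -0.0] [0.0, 0.0, 0.0] rows 5.6
[0.0, -0.0, 230.0] [0.0, 0.0, 0.0] rows 4.6
[0.0, -0.0, 33.0] [0.0, 0.0, 0.0] rows 0.7
```

{"method": "step_arm", "body": {"increments": [[35, -6, 30, 0, 0, 0, 85], [70, -12, 60, 0, 0, 0, 85], [101, -16, 90, 0, 0, -0.018, 85], [101, -16, 130, 0, 0, -0.018, 85], [101, -16, 150, 0, 0, -0.018, 85], [101, -16, 150, 0, 0, -0.018, 85], [101, -16, 150, 0, 0, -0.018, 85], [101, -16, 150, 0, 0, -0.018, 85]]}}

```text
t: 3.4
tool_pos: [0.6261, 0.1112, 0.2528]
tool_rot: [3.142, -0.004, 0.184]
wrist_force: [0.8, 0.4, 0.6]
width: 0.0851
```

{"method": "step_arm", "body": {"increments": [[0, 0, 25, 0, 0, 0, 85], [0, 0, 50, 0, 0, 0, 85], [0, 0, 75, 0, 0, 0, 85], [0, 0, 90, 0, 0, 0, 85], [0, 0, 100, 0, 0, 0, 85], [0, 0, 100, 0, 0, 0, 85], [0, 0, 100, 0, 0, 0, 85], [0, 0, 100, 0, 0, 0, 85]]}}

```text
t: 4.2
tool_pos: [0.6261, 0.1116, 0.1519]
tool_rot: [-3.142, -0.002, 0.185]
wrist_force: [-0.5, 0.5, 0.0]
width: 0.0848
```

{"method": "step_arm", "body": {"increments": [[0, 0, 0, 0, 0, 0, 55], [0, 0, 0, 0, 0, 0, 40], [0, 0, 0, 0, 0, 0, 40], [0, 0, 0, 0, 0, 0, 40], [0, 0, 0, 0, 0, 0, 40], [0, 0, 0, 0, 0, 0, 40], [0, 0, 0, 0, 0, 0, 40], [0, 0, 0, 0, 0, 0, 40]], "force": 30}}

```text
t: 5.0
tool_pos: [0.6255, 0.1114, 0.1508]
tool_rot: [-3.142, -0.001, 0.185]
wrist_force: [-0.9, 0.1, 4.9]
width: 0.0446
```

{"method": "step_arm", "body": {"increments": [[0, 0, -20, 0, 0, 0, 40], [0, 0, -50, 0, 0, 0, 40], [0, 0, -90, 0, 0, 0, 40], [0, 0, -125, 0, 0, 0, 40], [0, 0, -140, 0, 0, 0, 40], [0, 0, -140, 0, 0, 0, 40], [0, 0, -140, 0, 0, 0, 40], [0, 0, -140, 0, 0, 0, 40]]}}

```text
t: 5.8
tool_pos: [0.6246, 0.1109, 0.288]
tool_rot: [3.141, 0.004, 0.185]
wrist_force: [1.0, -0.6, -1.3]
width: 0.0446
```

{"method": "step_arm", "body": {"increments": [[-10, -21, 0, 0, 0, 0, 40], [-30, -62, 0, 0, 0, 0, 40], [-50, -104, 0, 0, 0, 0, 40], [-70, -146, 0, 0, 0, 0, 40], [-90, -188, 0, 0, 0, 0, 40], [-108, -228, 0, 0, 0, 0, 40], [-120, -253, 0, 0, 0, 0, 40], [-120, -253, 0, 0, 0, 0, 40]]}}

```text
t: 6.6
tool_pos: [0.4562, 0.3422, 0.2892]
tool_rot: [-3.14, 0.003, 0.194]
wrist_force: [0.1, 0.4, -0.7]
width: 0.0448
```

{"method": "step_arm", "body": {"increments": [[0, 0, 25, 0, 0, 0, 40], [0, 0, 65, 0, 0, 0, 40], [0, 0, 105, 0, 0, 0, 40], [0, 0, 145, 0, 0, 0, 40], [0, 0, 185, 0, 0, 0, 40], [0, 0, 215, 0, 0, 0, 40], [0, 0, 230, 0, 0, 0, 40], [0, 0, 230, 0, 0, 0, 40]]}}

```text
t: 7.4
tool_pos: [0.4596, 0.3361, 0.0576]
tool_rot: [3.14, 0.005, 0.184]
wrist_force: [0.1, -0.4, -0.8]
width: 0.0449
```

```bash
python3 - <<'E'
from h import *
s=r.get_state();print(s['tool_pos'],s['tool_rot'],s['wrist_force'],s['width'])
chain((.461,.3365,.060,.183),(.461,.3365,.027,.183))
p,K,M=cam('wrist');np.savez('w1',K=K,M=M)
q,_,_=cam('scene')
cv2.imwrite("pics/w1.png",np.hstack([cv2.resize(p[:,:,::-1],(400,300)),cv2.resize(q[140:280,250:437,::-1],(400,300))]))
E
```

```text
[0.45957227 0.33613417 0.05758298] [3.13952665 0.00491138 0.18436711] [ 0.1320364  -0.40230618 -0.75562329] 0.04488025046115186
[1.5, -0.1, -2.4] [0.002, 0.005, 0.001] rows 0.1
[0.0, -0.0, 33.0] [0.0, 0.0, 0.0] rows 0.7
```

View pics/w1.png

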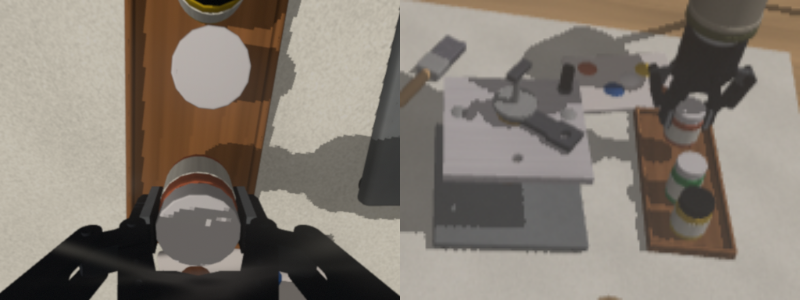

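The jar is held at (205,220) over the free half of the tray, and jar_a is clear of it at (210,68). I'll lower it now.

{"method": "step_arm", "body": {"increments": [[0, 0, 12, 0, 0, 0, 40], [0, 0, 22, 0, 0, 0, 40], [0, 0, 28, 0, 0, 0, 40], [0, 0, 31, 0, 0, 0, 40], [0, 0, 32, 0, 0, 0, 40], [0, 0, 32, 0, 0, 0, 40], [0, 0, 32, 0, 0, 0, 40], [0, 0, 32, 0, 0, 0, 40]]}}

```text
t: 8.3
tool_pos: [0.4611, 0.3381, 0.0287]
tool_rot: [-3.141, -0.001, 0.185]
wrist_force: [-0.2, -1.2, -1.3]
width: 0.0448
```

{"method": "step_arm", "body": {"increments": [[0, 0, 0, 0, 0, 0, 48], [0, 0, 0, 0, 0, 0, 55], [0, 0, 0, 0, 0, 0, 65], [0, 0, 0, 0, 0, 0, 65], [0, 0, 0, 0, 0, 0, 65], [0, 0, -20, 0, 0, 0, 65], [0, 0, -60, 0, 0, 0, 65], [0, 0, -100, 0, 0, 0, 65]]}}

```text
t: 9.1
tool_pos: [0.4602, 0.3375, 0.1289]
tool_rot: [3.141, 0.002, 0.185]
wrist_force: [1.0, 0.4, 0.1]
width: 0.0653
```

```bash
python3 -c "
from h import *
chain((.461,.336,.33,.183),(.53,.12,.33,1.43),(.557,.1055,.26,2.70))"
```

```text
[0.1, 1.7, -201.1] [0.0, 0.002, 0.002] rows 4.0
[28.5, 224.9, 0.0] [0.0, 0.0, -1.247] rows 4.5
[-10.6, 28.8, 70.0] [0.0, 0.0, -1.27] rows 1.5
```

{"method": "step_arm", "body": {"increments": [[0, 0, -30, 0, 0, 0, 65], [0, 0, -70, 0, 0, 0, 65], [0, 0, -110, 0, 0, 0, 65], [0, 0, -150, 0, 0, -0.1, 65], [0, 0, -180, 0, 0, -0.2, 65], [0, 0, -201, 0, 0, -0.35, 65], [0, 0, -201, 0, 0, -0.5, 65], [0, 0, -201, 0, 0, -0.517, 65]]}}

```text
t: 9.9
tool_pos: [0.4609, 0.3381, 0.33]
tool_rot: [3.142, -0.001, 0.705]
wrist_force: [0.3, -0.4, -0.5]
width: 0.0652
```

```bash
python3 -c "
from h import *
chain((.545,.12,.30,1.8),(.557,.1055,.26,2.70),(.557,.1055,.187,2.7))"
```

```text
[-77.3, 220.6, 29.9] [0.001, -0.001, -1.095] rows 4.7
[-16.8, 8.4, 40.0] [0.0, 0.0, -0.9] rows 0.9
[0.0, -0.0, 73.0] [0.0, 0.0, 0.0] rows 1.5
```

{"method": "step_arm", "body": {"increments": [[-10, 27, 4, 0, 0, -0.14, 65], [-20, 55, 8, 0, 0, -0.28, 65], [-30, 83, 12, 0, 0, -0.42, 65], [-40, 111, 16, 0, 0, -0.56, 65], [-50, 139, 20, 0, 0, -0.7, 65], [-60, 167, 24, 0, 0, -0.84, 65], [-70, 195, 28, 0, 0, -0.98, 65], [-77, 221, 30, 0, 0, -1.095, 65]]}}

```text
t: 10.7
tool_pos: [0.5446, 0.1175, 0.2982]
tool_rot: [-3.14, 0.0, 1.797]
wrist_force: [-0.1, -0.3, 0.2]
width: 0.0649
```

{"method": "step_arm", "body": {"increments": [[-3, 2, 8, 0, 0, -0.14, 65], [-6, 3, 15, 0, 0, -0.28, 65], [-9, 4, 20, 0, 0, -0.42, 65], [-12, 6, 28, 0, 0, -0.56, 65], [-15, 7, 35, 0, 0, -0.7, 65], [-17, 8, 40, 0, 0, -0.84, 65], [-17, 8, 40, 0, 0, -0.9, 65], [-17, 8, 40, 0, 0, -0.9, 65]]}}

```text
t: 11.5
tool_pos: [0.5559, 0.1043, 0.2583]
tool_rot: [-3.141, -0.002, 2.694]
wrist_force: [0.3, -0.7, 0.1]
width: 0.065
```

```bash
python3 - <<'E'
from h import *
s=r.get_state();print(s['tool_pos'],s['tool_rot'],s['q'])
p,K,M=cam('wrist');np.savez('w2',K=K,M=M)
cv2.imwrite("pics/w2.png",cv2.resize(p[:,:,::-1],(800,600),interpolation=cv2.INTER_CUBIC))
E
```

```text
[0.55587779 0.10429852 0.25832714] [-3.14079735e+00 -1.62758153e-03  2.69411576e+00] [ 0.45078185  0.37222955 -0.91304274  1.46051584  0.29327264  1.45367396
  0.65989136]
```

View pics/w2.png

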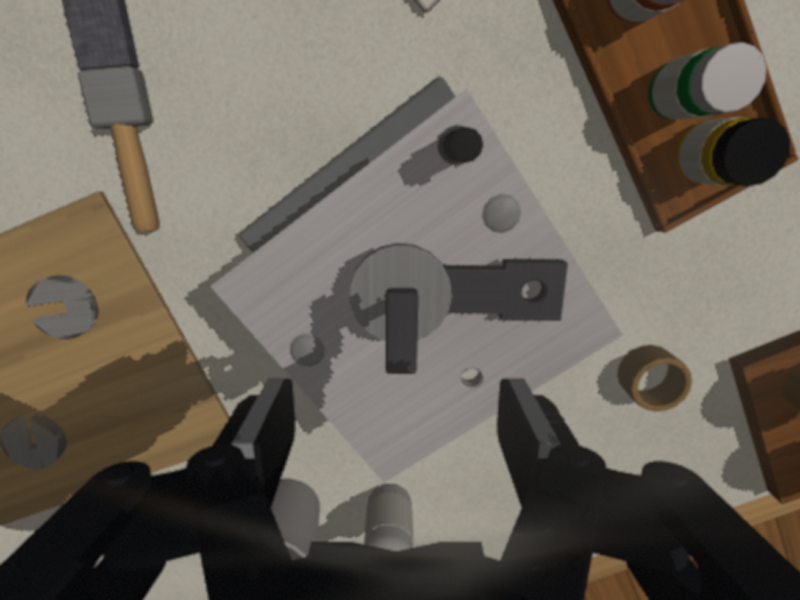

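The T-handle top spans (387,290) to (416,365), square to the jaws. The index hole is now visible at (472,377), the ear hole is at (533,290), the pin knob top is at (461,145) and the plate is centred at (401,295).

```bash
python3 - <<'E'
from h import *
d=np.load('w2.npz');K,M=d['K'],d['M'];s=.64
pts={'thandle':(401,327,.209),'plate':(401,295,.152),'earhole':(533,290,.142),'idx':(472,377,.13),'pin':(461,145,.170),'dTop':(468,90,.13),'dR':(621,333,.13),'dB':(387,480,.13),'dL':(210,288,.13)}
W={k:w(K,M,u*s,v*s,z)[:2] for k,(u,v,z) in pts.items()}
for k in W: print(k,W[k].round(4))
a=lambda v:np.degrees(np.arctan2(v[1],v[0])).round(1)
print(a(W['earhole']-W['thandle']),a(W['earhole']-W['plate']),a(W['idx']-W['plate']),np.linalg.norm(W['idx']-W['plate']),np.linalg.norm(W['earhole']-W['plate']))
print(a(W['dR']-W['dTop']),a(W['dB']-W['dL']),a(W['dTop']-W['dL'])-90,a(W['dR']-W['dB'])-90)
print((W['dTop']+W['dR']+W['dB']+W['dL'])/4)
# predicted T-handle top corners px for centre c
for c in ([.557,.1055],):
  for sx in(-7,7):
    for sy in (-19,19):
      th=np.radians(64.7);P=np.array(c)+np.array([np.cos(th)*sx-np.sin(th)*sy,np.sin(th)*sx+np.cos(th)*sy])/1000
      print(px(K,M,[*P,.209])/s)
E
```

```text
thandle [0.553 0.108]
plate [0.5563 0.1072]
earhole [0.5884 0.174 ]
idx [0.6299 0.1215]
pin [0.4983 0.1648]
dTop [0.4771 0.1835]
dR [0.6416 0.214 ]
dB [0.6757 0.0404]
dL [0.5103 0.0055]
61.7 64.3 11.0 0.07494594213198152 0.07411257781973458
10.5 11.9 10.599999999999994 11.099999999999994
[0.57619184 0.11085698]
[383.89840688 377.41151705]
[382.76875318 295.09353636]
[415.64199384 377.25620222]
[416.34105166 294.92346149]
```

```bash
python3 -c "
from h import *
chain((.5562,.1068,.186,2.70))"
```

```text
[0.7, 2.2, 72.7] [-0.0, -0.001, -0.007] rows 1.5
```

{"method": "step_arm", "body": {"increments": [[1, 2, 15, 0, 0, -0.007, 45], [1, 2, 30, 0, 0, -0.007, 45], [1, 2, 45, 0, 0, -0.007, 45], [1, 2, 60, 0, 0, -0.007, 45], [1, 2, 70, 0, 0, -0.007, 45], [1, 2, 72, 0, 0, -0.007, 45], [1, 2, 72, 0, 0, -0.007, 45], [1, 2, 72, 0, 0, -0.007, 45]]}}

```text
t: 12.35
tool_pos: [0.5566, 0.1071, 0.188]
tool_rot: [3.141, 0.001, 2.704]
wrist_force: [-0.2, 0.9, 0.8]
width: 0.0454
```

{"method": "step_arm", "body": {"increments": [[0, 0, 0, 0, 0, 0, 30], [0, 0, 0, 0, 0, 0, 20], [0, 0, 0, 0, 0, 0, 12], [0, 0, 0, 0, 0, 0, 10], [0, 0, 0, 0, 0, 0, 10], [0, 0, 0, 0, 0, 0, 10], [0, 0, 0, 0, 0, 0, 10], [0, 0, 0, 0, 0, 0, 10]], "force": 20}}

```text
t: 13.15
tool_pos: [0.5564, 0.1065, 0.1879]
tool_rot: [-3.141, 0.001, 2.704]
wrist_force: [-2.6, -2.2, 4.9]
width: 0.0133
```

```bash
python3 -c "
from h import *
s=r.get_state()
print(s['tool_pos'],s['tool_rot'],s['wrist_force'],s['torque'],s['width'])"
```

```text
[0.5563664  0.10654693 0.18786387] [-3.14129344e+00  6.18689843e-04  2.70350917e+00] [-2.58748027 -2.19160649  4.93499126] [-0.56039891  0.60122424  0.02304079] 0.013311135030916842
```

{"method": "step_arm", "body": {"increments": [[0, 0, 0, 0, 0, 0.05, 10], [0, 0, 0, 0, 0, 0.12, 10], [0, 0, 0, 0, 0, 0.2, 10], [0, 0, 0, 0, 0, 0.28, 10], [0, 0, 0, 0, 0, 0.36, 10], [0, 0, 0, 0, 0, 0.42, 10], [0, 0, 0, 0, 0, 0.46, 10], [0, 0, 0, 0, 0, 0.47, 10]], "force": 40}}

```text
t: 13.95
tool_pos: [0.5562, 0.1064, 0.1879]
tool_rot: [-3.141, 0.001, 2.232]
wrist_force: [-3.6, -3.4, 7.1]
width: 0.013
```

{"method": "step_arm", "body": {"increments": [[0, 0, 0, 0, 0, 0.05, 10], [0, 0, 0, 0, 0, 0.12, 10], [0, 0, 0, 0, 0, 0.2, 10], [0, 0, 0, 0, 0, 0.28, 10], [0, 0, 0, 0, 0, 0.36, 10], [0, 0, 0, 0, 0, 0.42, 10], [0, 0, 0, 0, 0, 0.46, 10], [0, 0, 0, 0, 0, 0.47, 10]]}}

```text
t: 14.75
tool_pos: [0.556, 0.1063, 0.1879]
tool_rot: [-3.141, 0.001, 1.762]
wrist_force: [-5.6, -3.9, 7.6]
width: 0.0129
```

```bash
python3 - <<'E'
from h import *
s=r.get_state();print(s['tool_pos'],s['tool_rot'],s['wrist_force'],s['torque'],s['width'],s['q'])
p,K,M=cam('wrist');np.savez('w3',K=K,M=M)
cv2.imwrite("pics/w3.png",cv2.resize(p[:,:,::-1],(800,600),interpolation=cv2.INTER_CUBIC))
E
```

```text
[0.55600572 0.10625382 0.18788537] [-3.14111315e+00  1.13318455e-03  1.76193921e+00] [-5.62566147 -3.8897794   7.61331852] [-0.74864523  1.11030823  0.09348844] 0.012912524996965354 [ 0.320485    0.36682041 -0.72196148  1.57661902  0.25007993  1.293363
 -0.2463718 ]
```

View pics/w3.png

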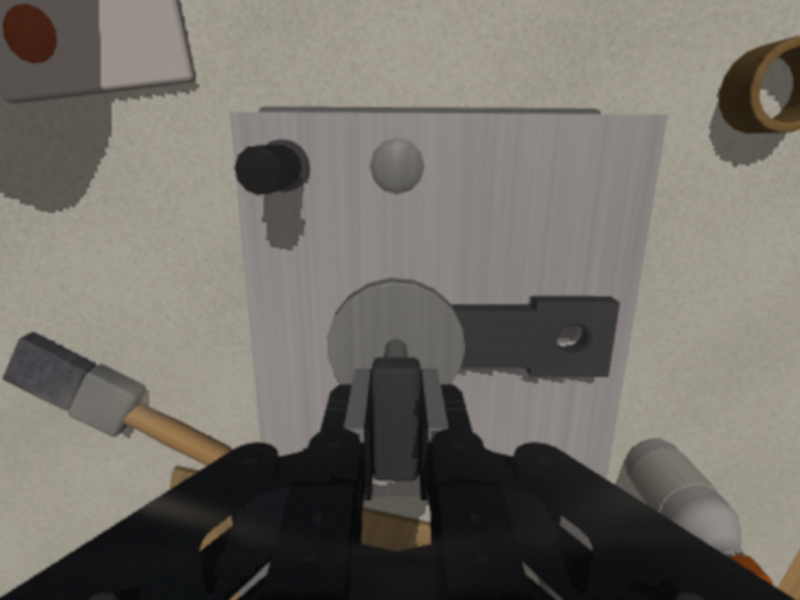

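The arm now lies along the deck. The ear hole is at (573,336) and there is light through it. The pin knob is at (263,170) with its shoulder at (283,163). I'll check the hole alignment up close.

```bash
python3 - <<'E'
from h import *
d=np.load('w3.npz');K,M=d['K'],d['M']
im=cv2.imread('pics/w3.png')
p,K,M=cam('wrist')
x0,y0,f=340,190,10
cr=cv2.resize(p[y0:y0+55,x0:x0+60,::-1],None,fx=f,fy=f,interpolation=cv2.INTER_CUBIC)
s=.64
e=w(K,M,573*s,336*s,.142)[:2]
ram=np.array([.556,.1063]);v=e-ram;print('ear',e,np.degrees(np.arctan2(v[1],v[0])),np.linalg.norm(v))
def circ(c,z,col):
    t=np.linspace(0,2*np.pi,60)
    q=np.array([px(K,M,[c[0]+.0065*np.cos(a),c[1]+.0065*np.sin(a),z]) for a in t])
    cv2.polylines(cr,[np.int32((q-[x0,y0]+.5)*f)],True,col,1)
circ(e,.142,(0,0,255));circ(e,.133,(0,0,255))
yaw=np.radians(10.9);i=ram+.075*np.array([np.cos(yaw),np.sin(yaw)]);print('idx',i)
circ(i,.13,(0,255,0));circ(i,.118,(0,255,0))
cv2.imwrite('pics/w3c.png',cr)
pk=w(K,M,283*s,163*s,.134)[:2];kt=w(K,M,263*s,170*s,.170)[:2];print('pin shoulder',pk,'knob',kt)
E
```

```text
ear [0.62932908 0.12192572] 12.029261708226267 0.07497544798399777
idx [0.6296469  0.12048216]
pin shoulder [0.49936435 0.1677587 ] knob [0.50098356 0.16715011]
```

View pics/w3c.png

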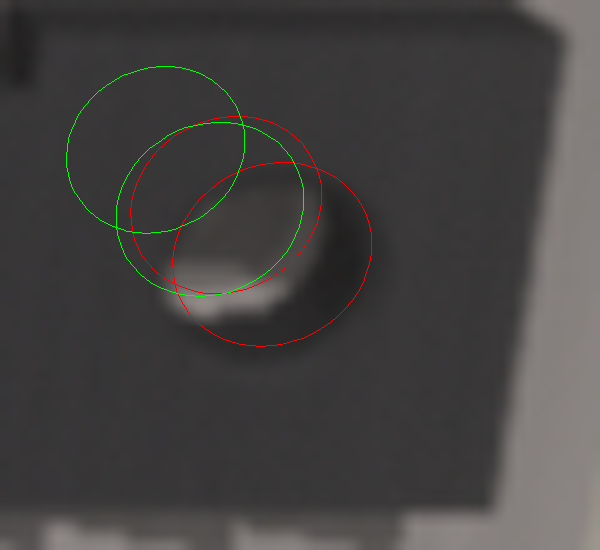

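```bash
python3 - <<'E'
from h import *
p,K,M=cam('wrist');g=cv2.GaussianBlur(cv2.cvtColor(p,cv2.COLOR_RGB2GRAY),(3,3),0).astype(float);s=.64
def line(u0,u1,v0,v1,z,sgn):
    us=np.arange(int(u0*s),int(u1*s));P=[]
    for u in us:
        a,b=int(v0*s),int(v1*s);d=sgn*np.diff(g[a:b,u]);k=d.argmax();d=np.clip(d,0,None)
        q=slice(max(k-2,0),k+3);v=a+.5+(np.arange(len(d))[q]*d[q]).sum()/d[q].sum()
        P.append(w(K,M,u,v,z)[:2])
    P=np.array(P);vx,vy,x,y=cv2.fitLine(P.astype(np.float32),cv2.DIST_HUBER,0,1e-4,1e-4).ravel()
    if vx<0: vx,vy=-vx,-vy
    n=np.array([-vy,vx]);res=(P-[x,y])@n
    return np.degrees(np.arctan2(vy,vx)),res.std()*1e3,[x,y]
print('deck',line(245,650,106,124,.13,1))
print('arm wide up',line(540,608,285,306,.142,-1))
print('arm narrow up',line(470,525,296,316,.142,-1))
print('arm wide lo',line(542,600,366,384,.142,1))
E
```

```text
deck (np.float32(0.0), np.float64(nan), [np.float32(0.0), np.float32(0.0)])
arm wide up (np.float32(11.050627), np.float64(0.04833986985141548), [np.float32(0.6281307), np.float32(0.13988711)])
arm narrow up (np.float32(10.606602), np.float64(0.03465256725098956), [np.float32(0.59202975), np.float32(0.12923135)])
arm wide lo (np.float32(11.620856), np.float64(0.47527032757132265), [np.float32(0.63025796), np.float32(0.10194963)])<stdin>:7: RuntimeWarning: invalid value encountered in scalar divide
```

```bash
python3 - <<'E'
from h import *
p,K,M=cam('wrist');g=cv2.GaussianBlur(cv2.cvtColor(p,cv2.COLOR_RGB2GRAY),(3,3),0).astype(float);s=.64
print(g[66:80,150].round(),g[66:80,350].round())
P=[]
for u in range(172,380):
    d=np.clip(np.diff(g[66:79,u]),0,None);k=d.argmax();q=slice(max(k-2,0),k+3)
    if d[q].sum()>15: P.append(w(K,M,u,66.5+(np.arange(len(d))[q]*d[q]).sum()/d[q].sum(),.13)[:2])
P=np.array(P);A=np.polyfit(P[:,0],P[:,1],1);res=P[:,1]-np.polyval(A,P[:,0]);m=abs(res)<3*np.median(abs(res));A=np.polyfit(P[m,0],P[m,1],1)
print(len(P),np.degrees(np.arctan(A[0])),res.std()*1e3)
c=np.array([.556,.1063]);n=np.array([-A[0],1])/np.hypot(A[0],1);print('dist of ram axis to +y edge mm',1e3*(A[1]+A[0]*c[0]-c[1])*n[1])
E
```

```text
[154. 153. 153. 153. 152. 146. 139. 137. 136. 136. 137. 136. 136. 136.] [155. 151. 136. 111.  91.  88. 101. 120. 132. 136. 136. 136. 136. 136.]
208 10.707625923422935 0.04071531183104482
dist of ram axis to +y edge mm 89.91887675350881
```

```bash
python3 -c "
from h import *
chain((.556,.1063,.26,1.758),(.500,.167,.26,1.758),(.500,.167,.139,1.758),(.500,.167,.27,1.758),(.6297,.1203,.27,1.758),(.6297,.1203,.19,1.758))"
```

```text
[-0.0, -0.0, -72.1] [-0.0, 0.001, 0.005] rows 1.4
[70.1, -43.7, -0.0] [0.0, 0.0, 0.0] rows 1.7
[0.0, -0.0, 121.0] [0.0, 0.0, 0.0] rows 2.4
[0.0, 0.0, -131.0] [0.0, 0.0, 0.0] rows 2.6
[-70.0, 118.7, 0.0] [0.0, 0.0, 0.0] rows 2.8
[0.0, -0.0, 80.0] [0.0, 0.0, 0.0] rows 1.6
```

{"method": "step_arm", "body": {"increments": [[0, 0, 0, 0, 0, 0, 20], [0, 0, 0, 0, 0, 0, 35], [0, 0, 0, 0, 0, 0, 45], [0, 0, 0, 0, 0, 0, 45], [0, 0, -20, 0, 0, 0, 45], [0, 0, -45, 0, 0, 0, 45], [0, 0, -72, 0, 0, 0.005, 45], [0, 0, -72, 0, 0, 0.005, 45]]}}

```text
t: 15.75
tool_pos: [0.5579, 0.1079, 0.2633]
tool_rot: [3.135, -0.0, 1.759]
wrist_force: [0.3, 0.2, 0.1]
width: 0.045
```

{"method": "step_arm", "body": {"increments": [[20, -12, 0, 0, 0, 0, 45], [45, -28, 0, 0, 0, 0, 45], [70, -44, 0, 0, 0, 0, 45], [70, -44, 0, 0, 0, 0, 45], [70, -44, 25, 0, 0, 0, 45], [70, -44, 50, 0, 0, 0, 45], [70, -44, 70, 0, 0, 0, 45], [70, -44, 70, 0, 0, 0, 45]]}}

```text
t: 16.55
tool_pos: [0.4985, 0.1662, 0.1863]
tool_rot: [-3.136, 0.0, 1.759]
wrist_force: [0.2, 0.5, -0.6]
width: 0.0452
```

```bash
python3 - <<'E'
from h import *
chain((.500,.167,.139,1.758))
p,K,M=cam('wrist');np.savez('w4',K=K,M=M)
cv2.imwrite("pics/w4.png",cv2.resize(p[:,:,::-1],(800,600),interpolation=cv2.INTER_CUBIC))
E
```

```text
[0.5, 1.9, 47.2] [-0.005, 0.0, 0.001] rows 0.9
```

View pics/w4.png

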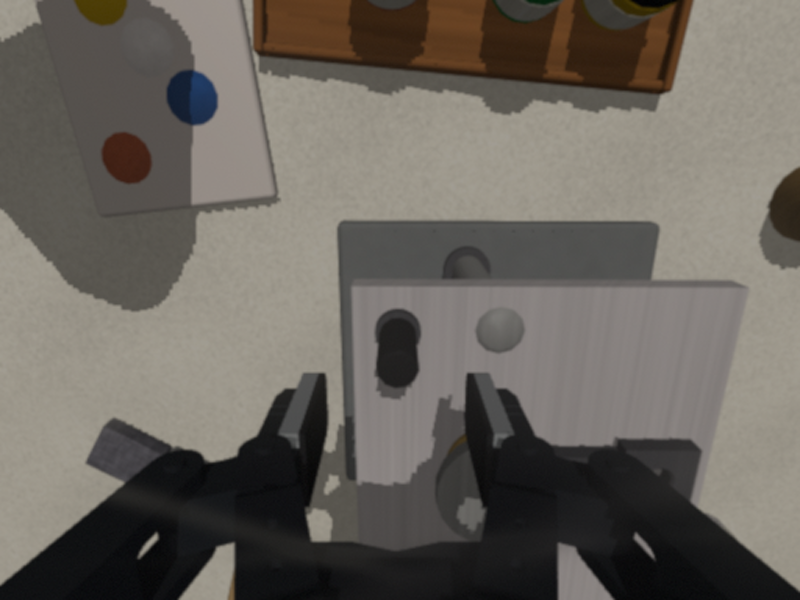

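The pin knob top is at (397,366) and its shoulder at (398,330), laterally centred between the fingers.

```bash
python3 - <<'E'
from h import *
d=np.load('w4.npz');K,M=d['K'],d['M'];s=.64
a=w(K,M,397*s,367*s,.170);b=w(K,M,398*s,331*s,.134);print(a,b)
c=(a+b)/2
chain((c[0],c[1],.139,1.758))
E
```

```text
[0.49896375 0.16763414 0.17      ] [0.49937328 0.16752748 0.134     ]
[0.8, 0.1, 49.2] [-0.003, -0.0, 0.001] rows 1.0
```

{"method": "step_arm", "body": {"increments": [[1, 0, 15, 0, 0, 0, 45], [1, 0, 30, 0, 0, 0, 45], [1, 0, 42, 0, 0, 0, 45], [1, 0, 48, 0, 0, 0, 45], [1, 0, 48, 0, 0, 0, 40], [1, 0, 48, 0, 0, 0, 30], [1, 0, 48, 0, 0, 0, 20], [1, 0, 48, 0, 0, 0, 12]], "force": 40}}

```text
t: 17.4
tool_pos: [0.5001, 0.1686, 0.1421]
tool_rot: [3.14, -0.0, 1.759]
wrist_force: [-0.4, -0.3, 1.5]
width: 0.0143
```

{"method": "step_arm", "body": {"increments": [[0, 0, 0, 0, 0, 0, 12], [0, 0, 0, 0, 0, 0, 12], [0, 0, 0, 0, 0, 0, 12], [0, 0, -15, 0, 0, 0, 12], [0, 0, -45, 0, 0, 0, 12], [0, 0, -85, 0, 0, 0, 12], [0, 0, -120, 0, 0, 0, 12], [0, 0, -130, 0, 0, 0, 12]]}}

```text
t: 18.2
tool_pos: [0.501, 0.1694, 0.2763]
tool_rot: [3.135, -0.001, 1.759]
wrist_force: [0.2, 0.3, -0.5]
width: 0.0146
```

```bash
python3 - <<'E'
from h import *
s=r.get_state();print(s['tool_pos'],s['tool_rot'],s['wrist_force'],s['width'])
chain((.6297,.1203,.27,1.758),(.6297,.1203,.20,1.758))
E
```

```text
[0.50099873 0.16939103 0.2762696 ] [ 3.13523043e+00 -5.28091094e-04  1.75917708e+00] [ 0.21538472  0.34989967 -0.45259251] 0.014574426375914697
[-72.3, 117.2, 7.0] [0.006, -0.001, 0.001] rows 2.8
[0.0, -0.0, 70.0] [0.0, 0.0, 0.0] rows 1.4
```

{"method": "step_arm", "body": {"increments": [[-15, 25, 0, 0, 0, 0, 12], [-35, 55, 2, 0, 0, 0, 12], [-55, 85, 5, 0, 0, 0, 12], [-68, 110, 7, 0, 0, 0, 12], [-72, 117, 7, 0, 0, 0, 12], [-72, 117, 7, 0, 0, 0, 12], [-72, 117, 7, 0, 0, 0, 12], [-72, 117, 7, 0, 0, 0, 12]]}}

```text
t: 19.0
tool_pos: [0.6272, 0.1207, 0.2651]
tool_rot: [3.141, -0.0, 1.761]
wrist_force: [-0.5, 0.5, -0.1]
width: 0.0145
```

{"method": "step_arm", "body": {"increments": [[0, 0, 20, 0, 0, 0, 12], [0, 0, 40, 0, 0, 0, 12], [0, 0, 55, 0, 0, 0, 12], [0, 0, 63, 0, 0, 0, 12], [0, 0, 66, 0, 0, 0, 12], [0, 0, 66, 0, 0, 0, 12], [0, 0, 66, 0, 0, 0, 12], [0, 0, 66, 0, 0, 0, 12]]}}

```text
t: 19.8
tool_pos: [0.6286, 0.1197, 0.1992]
tool_rot: [3.14, -0.0, 1.759]
wrist_force: [-0.9, -0.1, -0.2]
width: 0.015
```

```bash
python3 - <<'E'
from h import *
s=r.get_state();print(s['tool_pos'],s['tool_rot'],s['wrist_force'],s['width'])
chain((.6297,.1203,.20,1.758))
p,K,M=cam('wrist');np.savez('w5',K=K,M=M)
print(px(K,M,[.6297,.1203,.142]),px(K,M,[.6297,.1203,.156]))
cv2.imwrite("pics/w5.png",cv2.resize(p[160:384,150:350,::-1],None,fx=3,fy=3,interpolation=cv2.INTER_CUBIC)[:600])
E
```

```text
[0.62855521 0.119731   0.1992282 ] [ 3.14020797e+00 -1.03526432e-04  1.75886652e+00] [-0.94281992 -0.11620853 -0.18645208] 0.014971373692144917
[0.3, 1.2, -0.8] [0.001, -0.0, 0.001] rows 0.0
[254.35675373 210.32350418] [254.4875764  218.11666015]
```

View pics/w5.png

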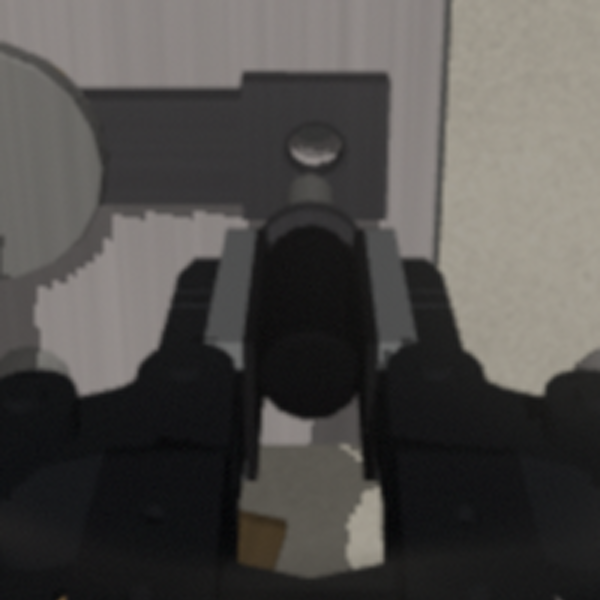

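```bash
python3 - <<'E'
from h import *
d=np.load('w5.npz');K,M=d['K'],d['M']
print('ear',w(K,M,150+315/3,160+146/3,.142))
s=r.get_state();t=s['tool_pos']
for o in (-2,-1,0,1,2):
    ax=np.array([t[0],t[1]])+o*1e-3*np.array([-.186,.983])
    # far edge of nose tip, shoulder far edge
    f=lambda rr,z:(px(K,M,[ax[0]-.186*rr,ax[1]+.983*rr,z])-[150,160])*3
    print(o,'nose far',f(.002,t[2]-.0105-.034),'shoulder far',f(.010,t[2]-.0105),'knob far top',f(.008,t[2]+.0295),'knob near top',f(-.008,t[2]+.0295))
E
```

```text
ear [0.62990539 0.12158912 0.142     ]
-2 nose far [307.52491741 173.46826461] shoulder far [307.6535724  204.88118362] knob far top [307.77974035 336.94827935] knob near top [307.62737841 432.90276718]
-1 nose far [307.53089087 169.21606542] shoulder far [307.66102539 199.80067629] knob far top [307.78964451 330.71083933] knob near top [307.63657662 427.10992296]
0 nose far [307.53688244 164.95097753] shoulder far [307.66850569 194.701556  ] knob far top [307.79959546 324.44392845] knob near top [307.6458167  421.29070541]
1 nose far [307.5428922  160.67294226] shoulder far [307.67601344 189.58372028] knob far top [307.80959354 318.14733736] knob near top [307.65509894 415.444934  ]
2 nose far [307.54892023 156.38190056] shoulder far [307.68354879 184.44706591] knob far top [307.81963909 311.8208547 ] knob near top [307.66442364 409.57242656]
```

The crop shows the ear hole at (315,146) and the pin shank nose at (310,172). Projected down, the pin needs about +3 mm along tool x and +1.2 mm along tool y.

{"method": "step_arm", "body": {"increments": [[1.5, 0.6, 0, 0, 0, 0, 12], [3, 1.2, 0, 0, 0, 0, 12], [3, 1.2, 3, 0, 0, 0, 12], [3, 1.2, 8, 0, 0, 0, 12], [3, 1.2, 13, 0, 0, 0, 12], [3, 1.2, 18, 0, 0, 0, 12], [3, 1.2, 22, 0, 0, 0, 12], [3, 1.2, 24, 0, 0, 0, 12]]}}

```text
t: 20.65
tool_pos: [0.6286, 0.1225, 0.1736]
tool_rot: [-3.141, -0.0, 1.759]
wrist_force: [-0.4, 0.5, -1.1]
width: 0.0149
```

```bash
python3 - <<'E'
from h import *
s=r.get_state();print(s['tool_pos'],s['tool_rot'],s['wrist_force'],s['torque'],s['width'])
p,K,M=cam('wrist');np.savez('w6',K=K,M=M)
cv2.imwrite("pics/w6.png",cv2.resize(p[160:384,150:350,::-1],None,fx=2,fy=2,interpolation=cv2.INTER_CUBIC))
E
```

```text
[0.62857688 0.12252092 0.17360365] [-3.14079642e+00 -1.62282570e-05  1.75876708e+00] [-0.37919135  0.46709875 -1.09612705] [ 0.0650045  -0.01056273  0.02932952] 0.014931051664879022
```

{"method": "step_arm", "body": {"increments": [[0, 0, 3, 0, 0, 0, 12], [0, 0, 6, 0, 0, 0, 12], [0, 0, 9, 0, 0, 0, 12], [0, 0, 12, 0, 0, 0, 12], [0, 0, 15, 0, 0, 0, 12], [0, 0, 17, 0, 0, 0, 12], [0, 0, 19, 0, 0, 0, 12], [0, 0, 19, 0, 0, 0, 12]]}}

```text
t: 21.5
tool_pos: [0.6287, 0.1227, 0.155]
tool_rot: [-3.141, -0.0, 1.759]
wrist_force: [0.4, 1.0, -0.1]
width: 0.0146
```

```bash
python3 - <<'E'
from h import *
s=r.get_state();print(s['tool_pos'],s['tool_rot'],s['wrist_force'],s['torque'],s['width'])
E
```

```text
[0.62866013 0.12266539 0.15499613] [-3.14117437e+00 -8.16473377e-05  1.75888443e+00] [ 0.42194885  0.96824832 -0.11914154] [-0.01983967  0.03133312  0.00346598] 0.01459254197979741
```

Through both holes without resistance. I'll lower the last few millimetres, release and lift.

{"method": "step_arm", "body": {"increments": [[0, 0, 1, 0, 0, 0, 12], [0, 0, 2, 0, 0, 0, 12], [0, 0, 2.5, 0, 0, 0, 12], [0, 0, 3, 0, 0, 0, 12], [0, 0, 3, 0, 0, 0, 16], [0, 0, 3, 0, 0, 0, 25], [0, 0, 3, 0, 0, 0, 35], [0, 0, 3, 0, 0, 0, 40]]}}

```text
t: 22.3
tool_pos: [0.6288, 0.1227, 0.1522]
tool_rot: [-3.141, -0.0, 1.759]
wrist_force: [0.5, 0.5, -0.0]
width: 0.04
```

{"method": "step_arm", "body": {"increments": [[0, 0, 0, 0, 0, 0, 40], [0, 0, 0, 0, 0, 0, 40], [0, 0, -15, 0, 0, 0, 40], [0, 0, -40, 0, 0, 0, 40], [0, 0, -80, 0, 0, 0, 40], [0, 0, -120, 0, 0, 0, 40], [-50, 0, -150, 0, 0, 0, 40], [-80, 0, -170, 0, 0, 0, 40]]}}

```text
t: 23.1
tool_pos: [0.6438, 0.0443, 0.326]
tool_rot: [3.138, 0.0, 1.762]
wrist_force: [0.2, 0.2, -0.8]
width: 0.04
```

```bash
python3 - <<'E'
from h import *
s=r.get_state();print(s['tool_pos'],s['tool_rot'],s['wrist_force'])
p,K,M=cam('wrist');np.savez('w7',K=K,M=M)
q,K2,M2=cam('top');np.savez('t7',K=K2,M=M2)
for z in(.142,.182):print(px(K,M,[.6297,.1203,z])*1.25)
a=cv2.resize(p[:,:,::-1],(640,480),interpolation=cv2.INTER_CUBIC)
b=cv2.resize(q[110:290,100:460,::-1],(720,360),interpolation=cv2.INTER_CUBIC)
cv2.imwrite("pics/w7.png",a);cv2.imwrite("pics/t7.png",b)
E
```

```text
[0.64383074 0.04430014 0.32598406] [3.13830184e+00 2.06825991e-05 1.76155713e+00] [ 0.21059967  0.23690299 -0.7988014 ]
[315.89167603 116.86181103]
[316.05664237 116.96917314]
```

View pics/w7.png

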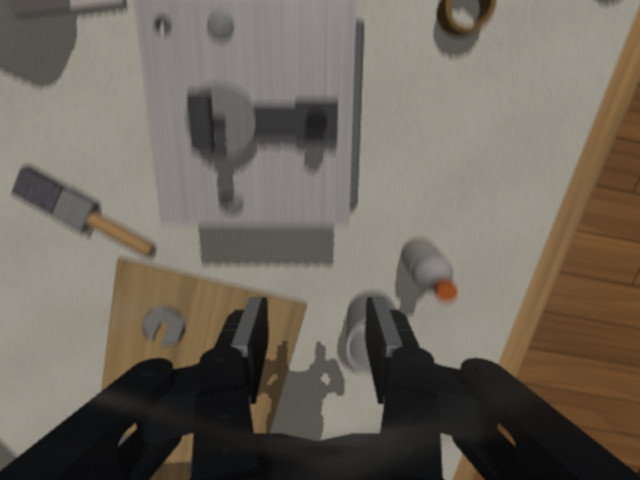

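The pin stands upright on the arm hole at (317,122) in the picture, and the press, brush and glue are unchanged. Next I'll move over the board.

```bash
python3 -c "
from h import *
chain((.55,-.12,.38,.9),(.45,-.29,.40,.2))"
```

```text
[-137.8, -122.2, -53.0] [0.008, 0.0, 0.849] rows 3.8
[-195.3, 27.3, -20.0] [0.0, -0.0, 0.7] rows 4.0
```

{"method": "step_arm", "body": {"increments": [[-10, -10, -10, 0, 0, 0.1, 60], [-30, -27, -20, 0, 0, 0.2, 75], [-50, -45, -30, 0, 0, 0.32, 80], [-75, -65, -40, 0, 0, 0.44, 80], [-100, -85, -45, 0, 0, 0.56, 80], [-120, -105, -50, 0, 0, 0.68, 80], [-138, -122, -53, 0, 0, 0.78, 80], [-138, -122, -53, 0, 0, 0.85, 80]]}}

```text
t: 24.0
tool_pos: [0.5484, -0.1179, 0.3772]
tool_rot: [3.139, 0.001, 0.899]
wrist_force: [0.1, -0.2, 0.2]
width: 0.0801
```

{"method": "step_arm", "body": {"increments": [[-40, 5, -5, 0, 0, 0.12, 80], [-80, 10, -10, 0, 0, 0.25, 80], [-120, 16, -15, 0, 0, 0.38, 80], [-160, 22, -20, 0, 0, 0.5, 80], [-190, 27, -20, 0, 0, 0.62, 80], [-195, 27, -20, 0, 0, 0.7, 80], [-195, 27, -20, 0, 0, 0.7, 80], [-195, 27, -20, 0, 0, 0.7, 80]]}}

```text
t: 24.8
tool_pos: [0.4516, -0.2836, 0.3959]
tool_rot: [-3.142, -0.001, 0.213]
wrist_force: [-0.0, 0.5, -0.1]
width: 0.0796
```

```bash
python3 - <<'E'
from h import *
s=r.get_state();print(s['tool_pos'],s['tool_rot'],s['q'])
p,K,M=cam('wrist');np.savez('w8',K=K,M=M,p=p)
q,K2,M2=cam('scene')
a=cv2.resize(p[:300,:,::-1],(683,400),interpolation=cv2.INTER_CUBIC)
b=cv2.resize(q[160:240,260:420,::-1],(400,200),interpolation=cv2.INTER_CUBIC)
o=np.zeros((600,683,3),np.uint8);o[:400]=a;o[400:,:400]=b
cv2.imwrite("pics/w8.png",o)
E
```

```text
[ 0.4516358  -0.2835599   0.39587133] [-3.14151707e+00 -9.08161820e-04  2.12785914e-01] [ 0.77762086  0.18104282 -0.33598502  1.27762622  0.05921752  1.69196112
 -0.90407286]
```

View pics/w8.png

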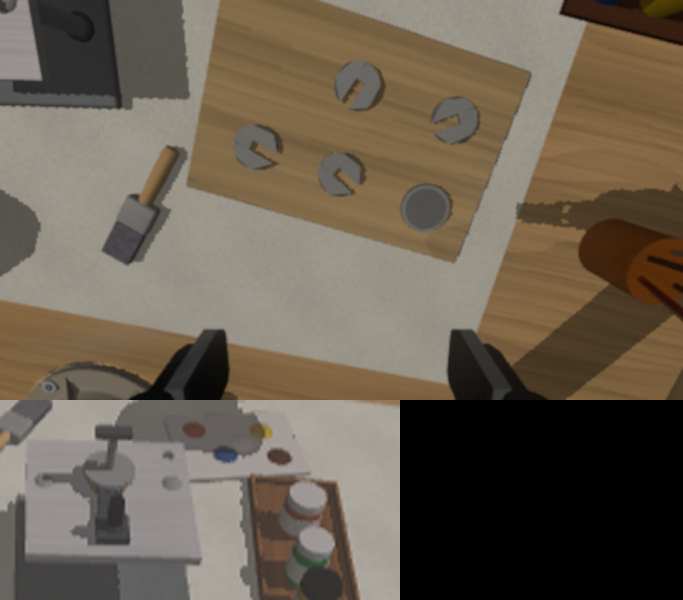

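The wrist view shows four weights at (358,86), (455,120), (257,147) and (340,174), with the lid at (426,207). The scene inset shows the jar upright in the tray and the pin seated on the arm. I'll measure centres and slots numerically.

```bash
cat >> h.py <<'E'
def weights(p,K,M,seeds,z=.018,dbg=None):
    """rectify at plane z (0.5 mm/px) around each seed; returns centre xy & slot direction deg"""
    out=[]
    for i,c in enumerate(seeds):
        n=180;h=.045
        G=np.array([[c[0]-h,c[1]-h],[c[0]+h,c[1]-h],[c[0]+h,c[1]+h],[c[0]-h,c[1]+h]])
        src=np.float32([[0,0],[n,0],[n,n],[0,n]]);dst=np.float32([px(K,M,[*g,z]) for g in G])
        H=cv2.getPerspectiveTransform(dst,src);im=cv2.warpPerspective(p,H,(n,n),flags=cv2.INTER_CUBIC)
        im=cv2.GaussianBlur(im,(5,5),0).astype(float)
        m=((im[...,0]-im[...,2])/im.sum(2)<.06).astype(np.uint8)  # grey, not wood
        k,lab,st,cen=cv2.connectedComponentsWithStats(m)
        j=1+np.argmax([st[a,4] if np.hypot(*(cen[a]-n/2))<50 else 0 for a in range(1,k)])
        b=(lab==j).astype(np.uint8)
        # template fit: disc with slot
        yy,xx=np.mgrid[:n,:n]*.5-45.
        best=None
        def tmpl(cx,cy,a):
            X,Y=xx-cx,yy-cy;u=X*np.cos(a)+Y*np.sin(a);v=-X*np.sin(a)+Y*np.cos(a)
            return (np.hypot(X,Y)<27)&~(((u>0)&(abs(v)<6.5))|(np.hypot(u,v)<6.5))
        (cx,cy),_=cv2.minEnclosingCircle(np.argwhere(b)[:,::-1].astype(np.float32))
        q=[cx*.5-45,cy*.5-45,0];rng=[(4,1,180,10),(1,.5,10,2.5),(.5,.25,2,1)]
        for dr,dst_,ar,da in rng:
            B=None
            for a in np.arange(-ar,ar+.01,da):
                for ddx in np.arange(-dr,dr+.01,dst_):
                    for ddy in np.arange(-dr,dr+.01,dst_):
                        t=tmpl(q[0]+ddx,q[1]+ddy,q[2]+np.radians(a));e=(t!=b).sum()
                        if B is None or e<B[0]: B=(e,q[0]+ddx,q[1]+ddy,q[2]+np.radians(a))
            q=list(B[1:])
        out.append((c[0]+q[0]/1e3,c[1]+q[1]/1e3,np.degrees(q[2])%360))
        print('weight',i,'c',np.round(out[-1][:2],4),'slot deg',round(out[-1][2],1),'area',b.sum()*.25,'err',B[0]*.25)
    return out
E
python3 - <<'E'
from h import *
d=np.load('w8.npz');K,M,p=d['K'],d['M'],d['p'];f=.75
px_=[(358,86),(455,120),(257,147),(340,174)]
seeds=[w(K,M,u*f,v*f,.018)[:2] for u,v in px_]
weights(p,K,M,seeds)
E
```

```text
weight 0 c [ 0.575  -0.2803] slot deg 156.5 area 1731.0 err 145.5
weight 1 c [ 0.5628 -0.4023] slot deg 122.5 area 1789.5 err 109.25
weight 2 c [ 0.4813 -0.1743] slot deg 252.5 area 1744.5 err 137.5
weight 3 c [ 0.4712 -0.2813] slot deg 240.0 area 1684.75 err 191.0
```

```bash
python3 -c "
from h import *
chain((.4813,-.1743,.12,1.265),(.4813,-.1743,.012,1.265))"
```

```text
[51.6, -100.2, 275.7] [0.0, -0.001, -1.052] rows 6.0
[0.0, -0.0, 108.0] [0.0, 0.0, 0.0] rows 2.2
```

{"method": "step_arm", "body": {"increments": [[6, -12, 20, 0, 0, -0.13, 72], [13, -25, 55, 0, 0, -0.27, 72], [20, -40, 95, 0, 0, -0.4, 72], [28, -55, 135, 0, 0, -0.54, 72], [36, -70, 175, 0, 0, -0.68, 72], [43, -84, 215, 0, 0, -0.82, 72], [50, -97, 255, 0, 0, -0.95, 72], [52, -100, 276, 0, 0, -1.052, 72]]}}

```text
t: 25.7
tool_pos: [0.4805, -0.1722, 0.1163]
tool_rot: [-3.138, -0.002, 1.272]
wrist_force: [-0.4, -0.2, -0.1]
width: 0.0721
```

{"method": "step_arm", "body": {"increments": [[0, 0, 10, 0, 0, 0, 72], [0, 0, 20, 0, 0, 0, 72], [0, 0, 20, 0, 0, 0, 72], [0, 0, 20, 0, 0, 0, 72], [0, 0, 20, 0, 0, 0, 72], [0, 0, 20, 0, 0, 0, 72], [0, 0, 20, 0, 0, 0, 72], [0, 0, 20, 0, 0, 0, 72]]}}

```text
t: 26.5
tool_pos: [0.4814, -0.1762, 0.0996]
tool_rot: [3.141, 0.0, 1.261]
wrist_force: [1.5, -0.4, 0.6]
width: 0.0721
```

```bash
python3 - <<'E'
from h import *
s=r.get_state();print(s['tool_pos'],s['tool_rot'],s['q'])
p,K,M=cam('wrist');np.savez('w9',K=K,M=M,p=p)
weights(p,K,M,[(.4813,-.1743)])
chain((.4813,-.1743,.012,1.265))
q,K2,M2=cam('top');weights(q,K2,M2,[(.575,-.280),(.563,-.402),(.471,-.281)])
E
```

```text
[ 0.48142607 -0.17615764  0.09964452] [3.14104113e+00 3.68375602e-05 1.26062264e+00] [ 0.72003889  0.29464671 -0.50351914  1.83087977  0.1617804   1.05600449
 -0.15536394]
weight 0 c [ 0.4813 -0.173 ] slot deg 251.5 area 1800.0 err 94.75
[1.7, -0.6, 87.5] [0.0, 0.0, -0.004] rows 1.8
weight 0 c [ 0.574 -0.278] slot deg 39.0 area 4766.25 err 4109.75
weight 1 c [ 0.5629 -0.4023] slot deg 124.0 area 1889.25 err 111.25
weight 2 c [ 0.4702 -0.2865] slot deg 45.5 area 5166.25 err 4492.75
```

{"method": "step_arm", "body": {"increments": [[2.7, -0.5, 20, 0, 0, 0, 72], [2.7, -0.5, 45, 0, 0, 0, 72], [2.7, -0.5, 68, 0, 0, 0, 72], [2.7, -0.5, 80, 0, 0, 0, 72], [2.7, -0.5, 87, 0, 0, 0, 72], [2.7, -0.5, 90, 0, 0, 0, 72], [2.7, -0.5, 90, 0, 0, 0, 72], [2.7, -0.5, 90, 0, 0, 0, 72]]}}

```text
t: 27.4
tool_pos: [0.4823, -0.1736, 0.0102]
tool_rot: [3.14, 0.0, 1.261]
wrist_force: [-0.4, 0.0, -0.2]
width: 0.0717
```

```bash
python3 - <<'E'
from h import *
s=r.get_state();print(s['tool_pos'],s['tool_rot'],s['wrist_force'])
p,K,M=cam('wrist')
cv2.imwrite('pics/w9.png',cv2.resize(p[150:384,100:412,::-1],(780,585),interpolation=cv2.INTER_CUBIC))
E
```

```text
[ 0.48231542 -0.17355898  0.01018688] [3.14011291e+00 4.45815285e-05 1.26074194e+00] [-0.44948925  0.03766568 -0.24563238]
```

View pics/w9.png

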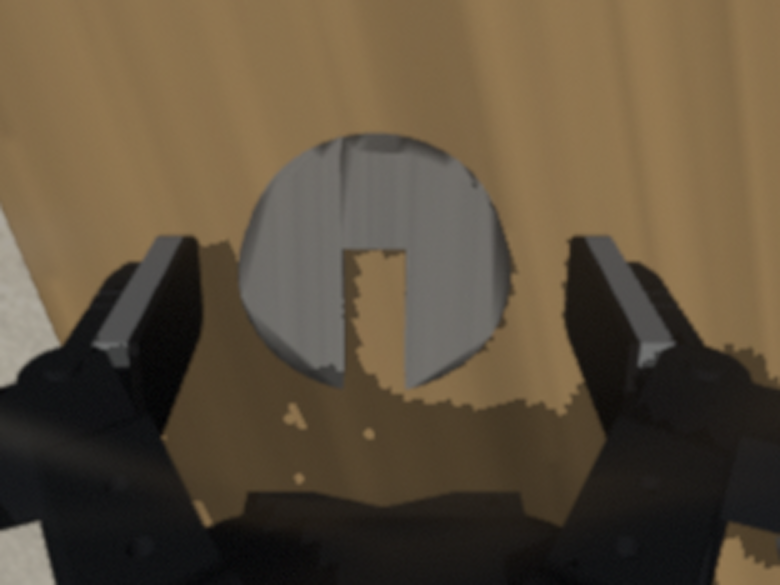

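The disc is centred between the fingers with its slot square to the jaws. I'll check the fore-aft offset numerically.

```bash
python3 - <<'E'
from h import *
s=r.get_state();t=s['tool_pos'];p,K,M=cam('wrist')
C=R.from_euler('xyz',s['tool_rot']).as_matrix()
for off in (-.011,0,.011):
    P=t+C[:,0]*off; P[2]=.018; print('tool x',off,(px(K,M,P)-[100,150])*2.5)
weights(p,K,M,[(.4813,-.1732)])
E
```

```text
tool x -0.011 [380.4107173  320.73641395]
tool x 0 [380.40498683 272.42404268]
tool x 0.011 [380.39899784 221.932178  ]
weight 0 c [ 0.4811 -0.173 ] slot deg 252.5 area 1911.25 err 122.5
```

{"method": "step_arm", "body": {"increments": [[1, -1, 1, 0, 0, 0, 72], [1, -1, 3, 0, 0, 0, 72], [1, -1, 3, 0, 0, 0, 65], [1, -1, 3, 0, 0, 0, 58], [1, -1, 3, 0, 0, 0, 52], [1, -1, 3, 0, 0, 0, 48], [1, -1, 3, 0, 0, 0, 48], [1, -1, 3, 0, 0, 0, 48]], "force": 40}}

```text
t: 28.3
tool_pos: [0.481, -0.1721, 0.0066]
tool_rot: [3.142, 0.0, 1.261]
wrist_force: [-2.8, 1.2, 5.0]
width: 0.053
```

{"method": "step_arm", "body": {"increments": [[0, 0, 0, 0, 0, 0, 48], [0, 0, 0, 0, 0, 0, 48], [0, 0, -5, 0, 0, 0, 48], [0, 0, -15, 0, 0, 0, 48], [0, 0, -35, 0, 0, 0, 48], [0, 0, -70, 0, 0, 0, 48], [0, 0, -100, 0, 0, 0, 48], [0, 0, -100, 0, 0, 0, 48]]}}

```text
t: 29.1
tool_pos: [0.4839, -0.1727, 0.1113]
tool_rot: [3.134, 0.001, 1.261]
wrist_force: [0.7, 0.1, -1.5]
width: 0.0526
```

```bash
python3 - <<'E'
from h import *
s=r.get_state();print(s['tool_pos'],s['tool_rot'],s['wrist_force'],s['width'])
p,K,M=cam('wrist')
# disc (z top = tcp+.011) seen in hand
weights(p,K,M,[s['tool_pos'][:2]],z=s['tool_pos'][2]+.011)
chain((.49,-.16,.30,1.265),(.540,.185,.30,1.758),(.540,.185,.155,1.758))
E
```

```text
[ 0.48391373 -0.17273189  0.11126776] [3.13355931e+00 5.54937783e-04 1.26099870e+00] [ 0.67658456  0.07359862 -1.451847  ] 0.05260987186022791
weight 0 c [ 0.4842 -0.174 ] slot deg 243.5 area 4295.0 err 2457.5
[14.1, 4.2, -191.0] [0.005, 0.001, -0.004] rows 3.8
[344.0, -56.2, -0.0] [0.0, 0.0, -0.493] rows 7.0
[0.0, -0.0, 145.0] [0.0, 0.0, 0.0] rows 2.9
```

{"method": "step_arm", "body": {"increments": [[2, 1, -30, 0, 0, 0, 48], [5, 2, -70, 0, 0, 0, 48], [8, 3, -110, 0, 0, 0, 48], [11, 4, -150, 0, 0, 0, 48], [14, 4, -180, 0, 0, 0, 48], [14, 4, -191, 0, 0, 0, 48], [14, 4, -191, 0, 0, 0, 48], [14, 4, -191, 0, 0, 0, 48]]}}

```text
t: 29.95
tool_pos: [0.4883, -0.1601, 0.2952]
tool_rot: [-3.139, -0.0, 1.261]
wrist_force: [-0.4, 0.1, -2.2]
width: 0.0529
```

{"method": "step_arm", "body": {"increments": [[35, -6, 0, 0, 0, -0.05, 48], [80, -13, 0, 0, 0, -0.12, 48], [128, -21, 0, 0, 0, -0.2, 48], [176, -29, 0, 0, 0, -0.28, 48], [224, -37, 0, 0, 0, -0.36, 48], [272, -44, 0, 0, 0, -0.43, 48], [320, -52, 0, 0, 0, -0.49, 48], [344, -56, 0, 0, 0, -0.493, 48]]}}

```text
t: 30.75
tool_pos: [0.539, 0.1892, 0.2947]
tool_rot: [-3.138, -0.002, 1.761]
wrist_force: [-0.9, 0.0, -1.4]
width: 0.0524
```

{"method": "step_arm", "body": {"increments": [[0, 0, 20, 0, 0, 0, 48], [0, 0, 50, 0, 0, 0, 48], [0, 0, 80, 0, 0, 0, 48], [0, 0, 110, 0, 0, 0, 48], [0, 0, 130, 0, 0, 0, 48], [0, 0, 136, 0, 0, 0, 48], [0, 0, 136, 0, 0, 0, 48], [0, 0, 136, 0, 0, 0, 48]]}}

```text
t: 31.55
tool_pos: [0.5408, 0.1849, 0.1617]
tool_rot: [3.141, -0.0, 1.754]
wrist_force: [-0.3, 0.5, -0.9]
width: 0.0524
```

```bash
python3 - <<'E'
from h import *
s=r.get_state();print(s['tool_pos'],s['tool_rot'],s['wrist_force'],s['width'])
c=np.array([.556,.1063]);y=np.array([-.1865,.9825])
for o,z in((.08,.156),(.0,.156)): chain((*(c+o*y),z,1.758))
p,K,M=cam('wrist')
cv2.imwrite('pics/w10.png',cv2.resize(p[150:384,100:412,::-1],(780,585),interpolation=cv2.INTER_CUBIC))
E
```

```text
[0.54079406 0.18491941 0.1617467 ] [ 3.14127769e+00 -4.34934891e-04  1.75395533e+00] [-0.29463059  0.46589115 -0.93548609] 0.05237069049075634
[-0.1, 0.3, 5.7] [0.0, -0.0, -0.004] rows 0.1
[-80.1, 0.6, 5.7] [0.0, -0.0, -0.004] rows 1.6
```

View pics/w10.png

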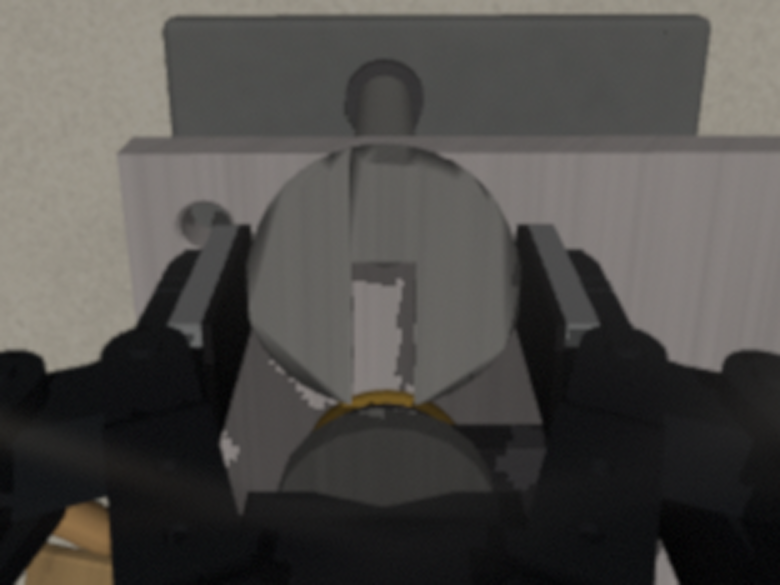

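The weight is held flat, with its slot aimed at the stem and no lateral offset. I'll slide it in just above the plate.

{"method": "step_arm", "body": {"increments": [[-2, 0.5, 3, 0, 0, 0, 48], [-12, 0.5, 6, 0, 0, 0, 48], [-24, 0.5, 7, 0, 0, 0, 48], [-36, 0.5, 7, 0, 0, -0.004, 48], [-48, 0.5, 7, 0, 0, -0.004, 48], [-60, 0.5, 7, 0, 0, -0.004, 48], [-70, 0.5, 7, 0, 0, -0.004, 48], [-74, 0.5, 7, 0, 0, -0.004, 48]], "force": 30}}

```text
t: 32.4
tool_pos: [0.5551, 0.1102, 0.1543]
tool_rot: [3.141, 0.001, 1.756]
wrist_force: [-0.5, -0.1, -1.2]
width: 0.0525
```

{"method": "step_arm", "body": {"increments": [[-2, 0, 0, 0, 0, 0, 48], [-4, 0, 0, 0, 0, 0, 48], [-5, 0, 0, 0, 0, 0, 48], [-6, 0, 0, 0, 0, 0, 48], [-6, 0, 0, 0, 0, 0, 48], [-6, 0, 0, 0, 0, 0, 48], [-6, 0, 0, 0, 0, 0, 48], [-6, 0, 0, 0, 0, 0, 48]]}}

```text
t: 33.2
tool_pos: [0.5557, 0.1063, 0.1543]
tool_rot: [3.142, -0.0, 1.758]
wrist_force: [0.3, -0.2, -0.9]
width: 0.0528
```

```bash
cat > st.py <<'E'
from h import *
import sys
s=r.get_state();c=np.array([.556,.1063]);y=np.array([-.1865,.9825]);x=np.array([.9825,.1865])
d=s['tool_pos'][:2]-c
print('press x,y off mm',(d@x*1e3).round(2),(d@y*1e3).round(2),'z',s['tool_pos'][2].round(4),'yaw',s['tool_rot'][2].round(4),'F along x,y,z',(s['wrist_force'][:2]@x).round(2),(s['wrist_force'][:2]@y).round(2),s['wrist_force'][2].round(2),'w',round(s['width'],4))
E
python3 st.py
```

```text
press x,y off mm -0.31 0.01 z 0.1543 yaw 1.758 F along x,y,z 0.28 -0.26 -0.91 w 0.0528
```

{"method": "step_arm", "body": {"increments": [[-1, 0, 0, 0, 0, 0, 48], [-1.5, 0, 0, 0, 0, 0, 48], [-2, 0, 0, 0, 0, 0, 48], [-2.5, 0, 0, 0, 0, 0, 48], [-3, 0, 0, 0, 0, 0, 48], [-3, 0, 0, 0, 0, 0, 48], [-3, 0, 0, 0, 0, 0, 48], [-3, 0, 0, 0, 0, 0, 48]]}}

```text
t: 34.0
tool_pos: [0.5557, 0.106, 0.1544]
tool_rot: [3.141, -0.003, 1.761]
wrist_force: [-0.5, 7.7, -3.0]
width: 0.0525
```

```bash
python3 st.py
```

```text
press x,y off mm -0.31 -0.27 z 0.1544 yaw 1.7606 F along x,y,z 0.94 7.68 -3.02 w 0.0525
```

The slot end is against the stem (7.7 N). I'll ease off, lower and release.

{"method": "step_arm", "body": {"increments": [[2, 0, 0, 0, 0, 0, 48], [4, 0, 0, 0, 0, 0, 48], [4, 0, 1, 0, 0, 0, 48], [4, 0, 2, 0, 0, 0, 48], [4, 0, 3, 0, 0, 0, 48], [4, 0, 3.5, 0, 0, 0, 48], [4, 0, 3.5, 0, 0, 0, 48], [4, 0, 3.5, 0, 0, 0, 48]]}}

```text
t: 34.8
tool_pos: [0.5556, 0.1071, 0.1508]
tool_rot: [3.142, -0.0, 1.758]
wrist_force: [0.4, -0.7, -1.3]
width: 0.0528
```

```bash
python3 st.py
```

```text
press x,y off mm -0.27 0.85 z 0.1508 yaw 1.7578 F along x,y,z 0.24 -0.77 -1.35 w 0.0528
```

{"method": "step_arm", "body": {"increments": [[0, 0, 0.5, 0, 0, 0, 48], [0, 0, 1, 0, 0, 0, 48], [0, 0, 1.5, 0, 0, 0, 48], [0, 0, 1.5, 0, 0, 0, 48], [0, 0, 1.5, 0, 0, 0, 54], [0, 0, 1.5, 0, 0, 0, 60], [0, 0, 1.5, 0, 0, 0, 66], [0, 0, 1.5, 0, 0, 0, 66]]}}

```text
t: 35.6
tool_pos: [0.5555, 0.1072, 0.1492]
tool_rot: [-3.141, -0.0, 1.758]
wrist_force: [0.1, 0.5, 0.4]
width: 0.0659
```

{"method": "step_arm", "body": {"increments": [[0, 0, -10, 0, 0, 0, 66], [0, 0, -30, 0, 0, 0, 66], [0, 0, -60, 0, 0, 0, 66], [0, 0, -95, 0, 0, 0, 66], [0, 0, -130, 0, 0, 0, 66], [0, 0, -150, 0, 0, 0, 66], [0, 0, -150, 0, 0, 0, 66], [0, 0, -150, 0, 0, 0, 66]]}}

```text
t: 36.4
tool_pos: [0.5556, 0.1073, 0.2999]
tool_rot: [3.141, 0.0, 1.758]
wrist_force: [0.0, -0.5, -0.4]
width: 0.0661
```

```bash
python3 st.py; python3 - <<'E'
from h import *
q,K2,M2=cam('top');weights(q,K2,M2,[(.575,-.280),(.563,-.402),(.471,-.281)])
chain((.575,-.16,.30,2.2),(.575,-.28,.12,2.731))
E
```

```text
press x,y off mm -0.17 1.04 z 0.2999 yaw 1.758 F along x,y,z -0.09 -0.47 -0.37 w 0.0661
weight 0 c [ 0.5755 -0.2791] slot deg 157.0 area 1843.25 err 99.25
weight 1 c [ 0.563  -0.4023] slot deg 122.5 area 1867.0 err 108.5
weight 2 c [ 0.4706 -0.2813] slot deg 239.0 area 1891.75 err 112.25
[-266.0, -30.3, -1.1] [-0.001, -0.0, -0.442] rows 5.4
[-97.0, -70.6, 180.0] [-0.0, 0.0, -0.531] rows 4.3
```

{"method": "step_arm", "body": {"increments": [[-20, -3, 0, 0, 0, -0.05, 70], [-60, -7, 0, 0, 0, -0.12, 70], [-105, -12, 0, 0, 0, -0.2, 70], [-150, -17, 0, 0, 0, -0.27, 70], [-195, -22, 0, 0, 0, -0.34, 70], [-235, -27, 0, 0, 0, -0.4, 70], [-266, -30, 0, 0, 0, -0.442, 70], [-266, -30, 0, 0, 0, -0.442, 70]]}}

```text
t: 37.25
tool_pos: [0.5743, -0.1667, 0.2969]
tool_rot: [-3.138, -0.002, 2.192]
wrist_force: [-0.0, 0.2, -0.7]
width: 0.0697
```

{"method": "step_arm", "body": {"increments": [[-15, -12, 25, 0, 0, -0.08, 72], [-38, -28, 60, 0, 0, -0.17, 72], [-62, -45, 100, 0, 0, -0.27, 72], [-85, -60, 140, 0, 0, -0.37, 72], [-97, -71, 170, 0, 0, -0.47, 72], [-97, -71, 180, 0, 0, -0.538, 72], [-97, -71, 180, 0, 0, -0.538, 72], [-97, -71, 180, 0, 0, -0.538, 72]]}}

```text
t: 38.05
tool_pos: [0.5754, -0.2787, 0.1193]
tool_rot: [3.14, -0.001, 2.737]
wrist_force: [-0.2, -0.0, 0.6]
width: 0.072
```

```bash
python3 - <<'E'
from h import *
s=r.get_state();print(s['tool_pos'],s['tool_rot'],s['q'])
p,K,M=cam('wrist');o=weights(p,K,M,[(.5753,-.2795)])[0]
chain((o[0],o[1],.0066,2.735))
E
```

```text
[ 0.57537502 -0.27872421  0.1192789 ] [ 3.14047138e+00 -6.99377700e-04  2.73691237e+00] [ 0.90721713  0.59835291 -0.7422868   1.45082684  0.41120412  1.25256991
  1.28896185]
weight 0 c [ 0.5752 -0.2802] slot deg 156.5 area 1822.0 err 87.75
[0.2, -1.6, 113.5] [0.001, 0.001, 0.002] rows 2.3
```

{"method": "step_arm", "body": {"increments": [[0, -1.3, 20, 0, 0, 0, 72], [0, -1.3, 50, 0, 0, 0, 72], [0, -1.3, 80, 0, 0, 0, 72], [0, -1.3, 98, 0, 0, 0, 72], [0, -1.3, 107, 0, 0, 0, 72], [0, -1.3, 111, 0, 0, 0, 72], [0, -1.3, 112, 0, 0, 0, 72], [0, -1.3, 112, 0, 0, 0, 72]]}}

```text
t: 38.9
tool_pos: [0.5756, -0.2814, 0.0086]
tool_rot: [3.142, 0.002, 2.738]
wrist_force: [0.2, 0.5, 0.6]
width: 0.072
```

```bash
python3 st.py
```

```text
press x,y off mm -53.07 -384.55 z 0.0086 yaw 2.7377 F along x,y,z 0.29 0.41 0.6 w 0.072
```

{"method": "step_arm", "body": {"increments": [[0.5, 0.9, 1, 0, 0, 0, 72], [0.5, 0.9, 2, 0, 0, 0, 72], [0.5, 0.9, 2, 0, 0, 0, 65], [0.5, 0.9, 2, 0, 0, 0, 58], [0.5, 0.9, 2, 0, 0, 0, 52], [0.5, 0.9, 2, 0, 0, 0, 48], [0.5, 0.9, 2, 0, 0, 0, 48], [0.5, 0.9, 2, 0, 0, 0, 48]], "force": 40}}

```text
t: 39.7
tool_pos: [0.5748, -0.2803, 0.0057]
tool_rot: [-3.142, 0.001, 2.738]
wrist_force: [-2.0, 0.6, 5.5]
width: 0.053
```

{"method": "step_arm", "body": {"increments": [[0, 0, 0, 0, 0, 0, 48], [0, 0, 0, 0, 0, 0, 48], [0, 0, -5, 0, 0, 0, 48], [0, 0, -25, 0, 0, 0, 48], [0, 0, -65, 0, 0, 0, 48], [0, 0, -110, 0, 0, 0, 48], [0, 0, -155, 0, 0, 0, 48], [0, 0, -180, 0, 0, 0, 48]]}}

```text
t: 40.5
tool_pos: [0.5757, -0.2801, 0.1895]
tool_rot: [3.141, 0.004, 2.738]
wrist_force: [0.0, -0.4, -0.5]
width: 0.0528
```

```bash
python3 st.py; python3 - <<'E'
from h import *
chain((.58,-.22,.30,2.6),(.571,.027,.30,1.758),(.571,.027,.172,1.758))
E
```

```text
press x,y off mm -52.69 -383.33 z 0.1895 yaw 2.7382 F along x,y,z -0.06 -0.44 -0.55 w 0.0528
[19.2, 57.0, -110.5] [0.001, 0.004, 0.138] rows 2.5
[135.0, 207.0, 0.0] [0.0, -0.0, 0.842] rows 4.9
[0.0, -0.0, 128.0] [0.0, 0.0, 0.0] rows 2.6
```

{"method": "step_arm", "body": {"increments": [[4, 12, -30, 0, 0, 0.03, 48], [10, 28, -65, 0, 0, 0.06, 48], [16, 46, -100, 0, 0, 0.1, 48], [19, 57, -111, 0, 0, 0.138, 48], [19, 57, -111, 0, 0, 0.138, 48], [19, 57, -111, 0, 0, 0.138, 48], [19, 57, -111, 0, 0, 0.138, 48], [19, 57, -111, 0, 0, 0.138, 48]]}}

```text
t: 41.3
tool_pos: [0.5787, -0.2216, 0.2946]
tool_rot: [-3.141, -0.003, 2.599]
wrist_force: [0.2, -1.1, -1.2]
width: 0.0525
```

{"method": "step_arm", "body": {"increments": [[15, 22, 0, 0, 0, 0.1, 48], [35, 52, 0, 0, 0, 0.22, 48], [57, 88, 0, 0, 0, 0.35, 48], [80, 123, 0, 0, 0, 0.48, 48], [103, 158, 0, 0, 0, 0.61, 48], [122, 188, 0, 0, 0, 0.73, 48], [135, 207, 0, 0, 0, 0.842, 48], [135, 207, 0, 0, 0, 0.842, 48]]}}

```text
t: 42.1
tool_pos: [0.5697, 0.0311, 0.296]
tool_rot: [-3.141, -0.002, 1.761]
wrist_force: [-1.1, -0.2, -1.1]
width: 0.053
```

{"method": "step_arm", "body": {"increments": [[0, 0, 20, 0, 0, 0, 48], [0, 0, 50, 0, 0, 0, 48], [0, 0, 80, 0, 0, 0, 48], [0, 0, 110, 0, 0, 0, 48], [0, 0, 124, 0, 0, 0, 48], [0, 0, 128, 0, 0, 0, 48], [0, 0, 128, 0, 0, 0, 48], [0, 0, 128, 0, 0, 0, 48]]}}

```text
t: 42.9
tool_pos: [0.5715, 0.0266, 0.1698]
tool_rot: [3.139, 0.0, 1.758]
wrist_force: [0.5, 0.3, -1.1]
width: 0.0529
```

```bash
python3 st.py; python3 - <<'E'
from h import *
chain((.5709,.0277,.164,1.758)); chain((.556,.1063,.164,1.758))
E
```

```text
press x,y off mm 0.35 -81.14 z 0.1698 yaw 1.7578 F along x,y,z 0.5 0.23 -1.12 w 0.0529
[1.1, -0.4, 5.8] [0.002, 0.0, -0.0] rows 0.1
[81.1, -0.4, 5.8] [0.002, 0.0, -0.0] rows 1.6
```

{"method": "step_arm", "body": {"increments": [[2, -0.5, 3, 0, 0, 0, 48], [12, -0.5, 5, 0, 0, 0, 48], [24, -0.5, 5.5, 0, 0, 0, 48], [36, -0.5, 5.5, 0, 0, 0, 48], [48, -0.5, 5.5, 0, 0, 0, 48], [60, -0.5, 5.5, 0, 0, 0, 48], [70, -0.5, 5.5, 0, 0, 0, 48], [75, -0.5, 5.5, 0, 0, 0, 48]], "force": 30}}

```text
t: 43.7
tool_pos: [0.5558, 0.102, 0.163]
tool_rot: [3.141, -0.0, 1.76]
wrist_force: [0.3, -0.1, -1.3]
width: 0.0524
```

{"method": "step_arm", "body": {"increments": [[2, 0, 0, 0, 0, 0, 48], [4, 0, 0, 0, 0, 0, 48], [6, 0, 0, 0, 0, 0, 48], [7, 0, 0, 0, 0, 0, 48], [8, 0, 0, 0, 0, 0, 48], [8, 0, 0, 0, 0, 0, 48], [8, 0, 0, 0, 0, 0, 48], [8, 0, 0, 0, 0, 0, 48]]}}

```text
t: 44.5
tool_pos: [0.5547, 0.108, 0.1629]
tool_rot: [3.141, 0.0, 1.758]
wrist_force: [0.5, 0.4, -1.3]
width: 0.0525
```

```bash
python3 st.py
```

```text
press x,y off mm -0.96 1.89 z 0.1629 yaw 1.7576 F along x,y,z 0.54 0.26 -1.35 w 0.0525
```

{"method": "step_arm", "body": {"increments": [[0.5, 0.5, 0, 0, 0, 0, 48], [1, 0.5, 0, 0, 0, 0, 48], [1.5, 0.5, 0, 0, 0, 0, 48], [2, 0.5, 0, 0, 0, 0, 48], [2.5, 0.5, 0, 0, 0, 0, 48], [3, 0.5, 0, 0, 0, 0, 48], [3, 0.5, 0, 0, 0, 0, 48], [3, 0.5, 0, 0, 0, 0, 48]]}}

```text
t: 45.3
tool_pos: [0.555, 0.1094, 0.1628]
tool_rot: [3.142, 0.002, 1.756]
wrist_force: [1.1, -6.0, -2.0]
width: 0.0526
```

```bash
python3 st.py
```

```text
press x,y off mm -0.39 3.21 z 0.1628 yaw 1.7559 F along x,y,z 0.0 -6.11 -2.0 w 0.0526
```

{"method": "step_arm", "body": {"increments": [[-2, 0, 0, 0, 0, 0, 48], [-3.5, 0, 0, 0, 0, 0, 48], [-3.5, 0, 1, 0, 0, 0, 48], [-3.5, 0, 2, 0, 0, 0, 48], [-3.5, 0, 3, 0, 0, 0, 48], [-3.5, 0, 3.5, 0, 0, 0, 48], [-3.5, 0, 3.5, 0, 0, 0, 48], [-3.5, 0, 3.5, 0, 0, 0, 48]]}}

```text
t: 46.1
tool_pos: [0.5551, 0.1081, 0.1597]
tool_rot: [3.141, -0.0, 1.758]
wrist_force: [-2.5, -0.1, 4.6]
width: 0.0525
```

```bash
python3 st.py
```

```text
press x,y off mm -0.54 1.95 z 0.1597 yaw 1.7583 F along x,y,z -2.49 0.36 4.63 w 0.0525
```

Contact is at the expected height, so the first weight is seated. Release.

{"method": "step_arm", "body": {"increments": [[0, 0, 0, 0, 0, 0, 50], [0, 0, 0, 0, 0, 0, 54], [0, 0, 0, 0, 0, 0, 60], [0, 0, 0, 0, 0, 0, 66], [0, 0, 0, 0, 0, 0, 66], [0, 0, -10, 0, 0, 0, 66], [0, 0, -30, 0, 0, 0, 66], [0, 0, -65, 0, 0, 0, 66]]}}

```text
t: 46.9
tool_pos: [0.5541, 0.1073, 0.2237]
tool_rot: [-3.138, -0.0, 1.758]
wrist_force: [1.0, 0.5, -0.0]
width: 0.0659
```

{"method": "step_arm", "body": {"increments": [[0, 0, -30, 0, 0, 0, 66], [0, 0, -60, 0, 0, 0, 66], [0, 0, -75, 0, 0, 0, 66], [-30, 5, -75, 0, 0, 0, 66], [-70, -5, -75, 0, 0, 0, 66], [-110, -15, -75, 0, 0, 0, 66], [-110, -15, -75, 0, 0, 0, 66], [-110, -15, -75, 0, 0, 0, 66]]}}

```text
t: 47.7
tool_pos: [0.561, -0.0046, 0.2999]
tool_rot: [3.141, 0.0, 1.755]
wrist_force: [-0.4, 1.5, -0.6]
width: 0.0665
```

```bash
python3 st.py; python3 - <<'E'
from h import *
q,K2,M2=cam('top');weights(q,K2,M2,[(.563,-.402),(.471,-.281)])
p,K,M=cam('wrist');np.savez('w11',K=K,M=M,p=p)
cv2.imwrite('pics/w11.png',cv2.resize(p[:300,:,::-1],(768,450),interpolation=cv2.INTER_CUBIC))
chain((.471,-.281,.20,1.05))
E
```

```text
press x,y off mm -15.78 -109.86 z 0.2999 yaw 1.7548 F along x,y,z -0.12 1.5 -0.63 w 0.0665
weight 0 c [ 0.5634 -0.4022] slot deg 124.0 area 1848.25 err 114.25
weight 1 c [ 0.4706 -0.2813] slot deg 240.0 area 1895.75 err 120.75
[-257.3, -140.7, 99.7] [0.001, -0.001, 0.709] rows 6.2
```

View pics/w11.png

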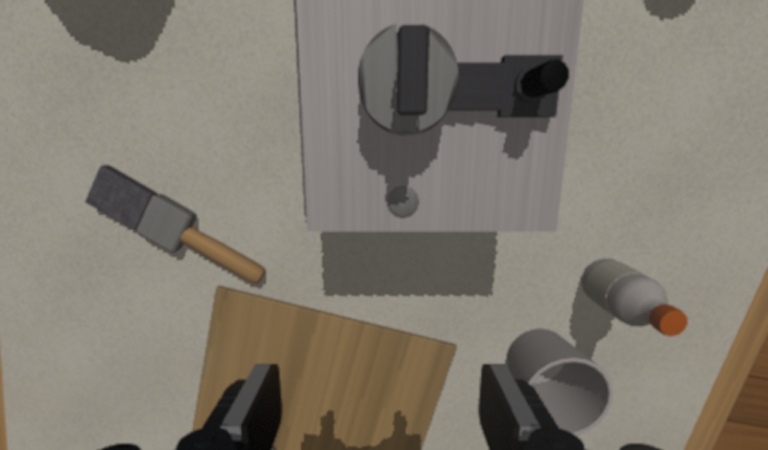

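Two weights are stacked flat on the stem (408,78), the pin is seated at (545,77) and the bystanders are undisturbed. Next is the weight at (.471,-.281).

{"method": "step_arm", "body": {"increments": [[-25, -14, 5, 0, 0, 0.08, 72], [-65, -35, 15, 0, 0, 0.18, 72], [-105, -57, 30, 0, 0, 0.28, 72], [-147, -80, 50, 0, 0, 0.39, 72], [-190, -104, 70, 0, 0, 0.5, 72], [-230, -126, 90, 0, 0, 0.62, 72], [-257, -141, 100, 0, 0, 0.709, 72], [-257, -141, 100, 0, 0, 0.709, 72]]}}

```text
t: 48.6
tool_pos: [0.467, -0.2864, 0.1971]
tool_rot: [-3.138, 0.002, 1.039]
wrist_force: [-0.0, 0.3, 1.0]
width: 0.0721
```

{"method": "step_arm", "body": {"increments": [[0, 0, 20, 0, 0, 0, 72], [0, 0, 50, 0, 0, 0, 72], [0, 0, 75, 0, 0, 0, 72], [0, 0, 85, 0, 0, 0, 72], [0, 0, 85, 0, 0, 0, 72], [0, 0, 85, 0, 0, 0, 72], [0, 0, 85, 0, 0, 0, 72], [0, 0, 85, 0, 0, 0, 72]]}}

```text
t: 49.4
tool_pos: [0.471, -0.2822, 0.1156]
tool_rot: [3.139, 0.0, 1.049]
wrist_force: [-0.8, -0.5, -0.5]
width: 0.0719
```

```bash
python3 - <<'E'
from h import *
s=r.get_state();print(s['tool_pos'],s['tool_rot'])
p,K,M=cam('wrist');o=weights(p,K,M,[(.471,-.281)])[0]
chain((o[0],o[1],.0066,1.047))
E
```

```text
[ 0.47100555 -0.28215275  0.11564805] [3.13934228e+00 8.09006870e-05 1.04899826e+00]
weight 0 c [ 0.471  -0.2808] slot deg 239.0 area 1792.25 err 95.75
[1.3, -0.7, 108.8] [0.002, 0.0, 0.002] rows 2.2
```

{"method": "step_arm", "body": {"increments": [[1, -0.5, 20, 0, 0, 0, 72], [1, -0.5, 50, 0, 0, 0, 72], [1, -0.5, 78, 0, 0, 0, 72], [1, -0.5, 95, 0, 0, 0, 72], [1, -0.5, 104, 0, 0, 0, 72], [1, -0.5, 107, 0, 0, 0, 72], [1, -0.5, 107.5, 0, 0, 0, 72], [1, -0.5, 107.5, 0, 0, 0, 72]]}}

```text
t: 50.25
tool_pos: [0.471, -0.2811, 0.0079]
tool_rot: [3.14, -0.0, 1.049]
wrist_force: [0.1, -0.5, 0.3]
width: 0.072
```

```bash
python3 st.py; python3 -c "
from h import *
chain((.471,-.2808,.0062,1.047))"
```

```text
press x,y off mm -155.76 -364.81 z 0.0079 yaw 1.0488 F along x,y,z -0.03 -0.5 0.27 w 0.072
[0.3, -0.2, 1.7] [0.002, -0.0, 0.002] rows 0.0
```

{"method": "step_arm", "body": {"increments": [[0, 0, 1, 0, 0, 0, 72], [0, 0, 1.5, 0, 0, 0, 72], [0, 0, 1.5, 0, 0, 0, 65], [0, 0, 1.5, 0, 0, 0, 58], [0, 0, 1.5, 0, 0, 0, 52], [0, 0, 1.5, 0, 0, 0, 48], [0, 0, 1.5, 0, 0, 0, 48], [0, 0, 1.5, 0, 0, 0, 48]], "force": 40}}

```text
t: 51.05
tool_pos: [0.4704, -0.2808, 0.0057]
tool_rot: [3.141, 0.0, 1.049]
wrist_force: [-2.3, 1.1, 5.5]
width: 0.0532
```

{"method": "step_arm", "body": {"increments": [[0, 0, 0, 0, 0, 0, 48], [0, 0, 0, 0, 0, 0, 48], [0, 0, -5, 0, 0, 0, 48], [0, 0, -25, 0, 0, 0, 48], [0, 0, -65, 0, 0, 0, 48], [0, 0, -110, 0, 0, 0, 48], [0, 0, -155, 0, 0, 0, 48], [0, 0, -180, 0, 0, 0, 48]]}}

```text
t: 51.85
tool_pos: [0.4715, -0.2811, 0.1895]
tool_rot: [3.137, 0.0, 1.049]
wrist_force: [0.2, -0.5, -0.8]
width: 0.053
```

```bash
python3 st.py; python3 - <<'E'
from h import *
chain((.52,-.10,.31,1.3),(.541,.185,.31,1.758),(.541,.185,.182,1.758))
E
```

```text
press x,y off mm -155.31 -364.82 z 0.1895 yaw 1.0492 F along x,y,z 0.12 -0.57 -0.82 w 0.053
[181.2, -47.6, -120.8] [0.005, 0.001, -0.251] rows 4.5
[280.2, -56.0, -0.0] [0.0, 0.0, -0.458] rows 5.7
[0.0, -0.0, 128.0] [0.0, 0.0, 0.0] rows 2.6
```

{"method": "step_arm", "body": {"increments": [[10, -3, -30, 0, 0, -0.02, 48], [30, -8, -65, 0, 0, -0.05, 48], [65, -17, -95, 0, 0, -0.1, 48], [105, -28, -115, 0, 0, -0.15, 48], [145, -38, -121, 0, 0, -0.2, 48], [175, -46, -121, 0, 0, -0.25, 48], [181, -48, -121, 0, 0, -0.251, 48], [181, -48, -121, 0, 0, -0.251, 48]]}}

```text
t: 52.65
tool_pos: [0.5189, -0.0984, 0.3063]
tool_rot: [-3.141, -0.0, 1.303]
wrist_force: [-0.4, -0.4, -1.2]
width: 0.0528
```

{"method": "step_arm", "body": {"increments": [[20, -4, 0, 0, 0, -0.04, 48], [60, -12, 0, 0, 0, -0.1, 48], [105, -21, 0, 0, 0, -0.18, 48], [150, -30, 0, 0, 0, -0.26, 48], [195, -39, 0, 0, 0, -0.34, 48], [240, -48, 0, 0, 0, -0.42, 48], [272, -54, 0, 0, 0, -0.458, 48], [280, -56, 0, 0, 0, -0.458, 48]]}}

```text
t: 53.45
tool_pos: [0.5389, 0.1886, 0.3059]
tool_rot: [-3.141, -0.002, 1.764]
wrist_force: [0.1, -0.2, -1.5]
width: 0.0527
```

{"method": "step_arm", "body": {"increments": [[0, 0, 20, 0, 0, 0, 48], [0, 0, 50, 0, 0, 0, 48], [0, 0, 80, 0, 0, 0, 48], [0, 0, 110, 0, 0, 0, 48], [0, 0, 124, 0, 0, 0, 48], [0, 0, 128, 0, 0, 0, 48], [0, 0, 128, 0, 0, 0, 48], [0, 0, 128, 0, 0, 0, 48]]}}

```text
t: 54.25
tool_pos: [0.5407, 0.185, 0.1799]
tool_rot: [3.139, -0.0, 1.757]
wrist_force: [0.2, -0.1, -1.1]
width: 0.0528
```

```bash
python3 st.py; python3 - <<'E'
from h import *
chain((.556,.1063,.1735,1.758))
E
```

```text
press x,y off mm -0.34 80.19 z 0.1799 yaw 1.7573 F along x,y,z 0.21 -0.12 -1.1 w 0.0528
[-80.2, 0.4, 6.4] [0.002, -0.0, -0.001] rows 1.6
```

{"method": "step_arm", "body": {"increments": [[-2, 0.6, 3, 0, 0, 0, 48], [-12, 0.6, 5, 0, 0, 0, 48], [-24, 0.6, 6, 0, 0, 0, 48], [-36, 0.6, 6, 0, 0, 0, 48], [-48, 0.6, 6, 0, 0, 0, 48], [-60, 0.6, 6, 0, 0, 0, 48], [-70, 0.6, 6, 0, 0, 0, 48], [-75, 0.6, 6, 0, 0, 0, 48]], "force": 30}}

```text
t: 55.05
tool_pos: [0.5548, 0.1095, 0.1723]
tool_rot: [-3.142, 0.0, 1.756]
wrist_force: [-0.9, 0.5, -1.9]
width: 0.0525
```

{"method": "step_arm", "body": {"increments": [[-2, 0, 0, 0, 0, 0, 48], [-3, 0, 0, 0, 0, 0, 48], [-4, 0, 0, 0, 0, 0, 48], [-5, 0, 0, 0, 0, 0, 48], [-6, 0, 0, 0, 0, 0, 48], [-7, 0, 0, 0, 0, 0, 48], [-7, 0, 0, 0, 0, 0, 48], [-7, 0, 0, 0, 0, 0, 48]]}}

```text
t: 55.85
tool_pos: [0.5556, 0.1051, 0.1724]
tool_rot: [3.141, -0.001, 1.759]
wrist_force: [-0.6, 3.1, -1.5]
width: 0.0527
```

```bash
python3 st.py
```

```text
press x,y off mm -0.65 -1.1 z 0.1724 yaw 1.7586 F along x,y,z -0.02 3.19 -1.48 w 0.0527
```

{"method": "step_arm", "body": {"increments": [[1, 0, 0, 0, 0, 0, 48], [2.5, 0, 0, 0, 0, 0, 48], [2.5, 0, 1, 0, 0, 0, 48], [2.5, 0, 2, 0, 0, 0, 48], [2.5, 0, 3, 0, 0, 0, 48], [2.5, 0, 3, 0, 0, 0, 48], [2.5, 0, 3, 0, 0, 0, 48], [2.5, 0, 3, 0, 0, 0, 48]]}}

```text
t: 56.65
tool_pos: [0.5553, 0.1066, 0.1697]
tool_rot: [3.141, 0.0, 1.757]
wrist_force: [-2.7, -1.4, 4.9]
width: 0.0522
```

```bash
python3 st.py
```

```text
press x,y off mm -0.61 0.38 z 0.1697 yaw 1.7575 F along x,y,z -2.96 -0.88 4.89 w 0.0522
```

Seated at the expected height. Release, lift and look for the last weight.

{"method": "step_arm", "body": {"increments": [[0, 0, 0, 0, 0, 0, 50], [0, 0, 0, 0, 0, 0, 54], [0, 0, 0, 0, 0, 0, 60], [0, 0, 0, 0, 0, 0, 66], [0, 0, 0, 0, 0, 0, 66], [0, 0, -10, 0, 0, 0, 66], [0, 0, -30, 0, 0, 0, 66], [0, 0, -65, 0, 0, 0, 66]]}}

```text
t: 57.45
tool_pos: [0.5541, 0.1064, 0.2337]
tool_rot: [-3.138, -0.0, 1.758]
wrist_force: [1.3, 0.2, 0.6]
width: 0.066
```

{"method": "step_arm", "body": {"increments": [[0, 0, -30, 0, 0, 0, 66], [0, 0, -55, 0, 0, 0, 66], [0, 0, -65, 0, 0, 0, 66], [-30, 0, -65, 0, 0, -0.05, 66], [-70, 0, -65, 0, 0, -0.1, 66], [-115, 0, -65, 0, 0, -0.15, 70], [-155, 0, -65, 0, 0, -0.2, 72], [-170, 0, -65, 0, 0, -0.2, 72]]}}

```text
t: 58.25
tool_pos: [0.5869, -0.0662, 0.2981]
tool_rot: [-3.139, 0.001, 1.952]
wrist_force: [0.4, -0.6, -1.0]
width: 0.0717
```

```bash
python3 - <<'E'
from h import *
q,K2,M2=cam('top');o=weights(q,K2,M2,[(.563,-.402)])[0]
chain((.565,-.30,.25,2.1),(o[0],o[1],.115,2.147))
E
```

```text
weight 0 c [ 0.5439 -0.3585] slot deg 71.0 area 1108.75 err 71.75
[-208.3, -106.7, 48.3] [-0.002, 0.0, -0.15] rows 4.8
[-39.8, -47.7, 135.0] [0.0, 0.0, -0.047] rows 3.0
```

The last weight seems to have moved: the fit is off the seed and cut by the crop. I'll re-fit with a better seed.

```bash
python3 - <<'E'
from h import *
q,K2,M2=cam('top')
o=(.5439,-.3585)
for i in range(2): o=weights(q,K2,M2,[o[:2]])[0]
weights(q,K2,M2,[(.563,-.402)])
chain((.55,-.29,.25,2.0))
E
```

```text
weight 0 c [ 0.5439 -0.3582] slot deg 123.5 area 1857.0 err 129.0
weight 0 c [ 0.5438 -0.358 ] slot deg 123.5 area 1855.0 err 133.0
weight 0 c [ 0.5434 -0.3582] slot deg 69.0 area 1107.25 err 66.75
[-196.3, -118.3, 48.3] [-0.002, -0.001, -0.048] rows 4.7
```

It was knocked to (.5438,-.358), with its slot still at 123.5°. Going there.

{"method": "step_arm", "body": {"increments": [[-20, -12, 5, 0, 0, -0.03, 72], [-55, -33, 13, 0, 0, -0.06, 72], [-95, -57, 24, 0, 0, -0.1, 72], [-135, -81, 34, 0, 0, -0.14, 72], [-170, -102, 42, 0, 0, -0.18, 72], [-196, -118, 48, 0, 0, -0.2, 72], [-196, -118, 48, 0, 0, -0.2, 72], [-196, -118, 48, 0, 0, -0.2, 72]]}}

```text
t: 59.15
tool_pos: [0.5519, -0.2847, 0.2509]
tool_rot: [3.141, -0.002, 2.158]
wrist_force: [-1.0, 1.0, 0.1]
width: 0.0722
```

```bash
python3 - <<'E'
from h import *
p,K,M=cam('wrist');o=weights(p,K,M,[(.5438,-.358)])[0]
chain((o[0],o[1],.115,2.155))
E
```

```text
weight 0 c [ 0.5437 -0.3571] slot deg 122.5 area 1823.25 err 110.75
[-56.4, -48.3, 136.3] [0.001, -0.001, 0.005] rows 3.1
```

{"method": "step_arm", "body": {"increments": [[-15, -13, 20, 0, 0, 0, 72], [-32, -28, 50, 0, 0, 0, 72], [-48, -42, 85, 0, 0, 0, 72], [-56, -48, 115, 0, 0, 0.005, 72], [-56, -48, 132, 0, 0, 0.005, 72], [-56, -48, 136, 0, 0, 0.005, 72], [-56, -48, 136, 0, 0, 0.005, 72], [-56, -48, 136, 0, 0, 0.005, 72]]}}

```text
t: 60.0
tool_pos: [0.5442, -0.3581, 0.1172]
tool_rot: [3.14, 0.002, 2.155]
wrist_force: [-0.5, 0.5, -0.1]
width: 0.0718
```

```bash
python3 - <<'E'
from h import *
print(r.get_state()['tool_pos'],r.get_state()['tool_rot'])
p,K,M=cam('wrist');o=weights(p,K,M,[(.5438,-.358)])[0]
chain((o[0],o[1],.0062,2.15))
E
```

```text
[ 0.54423448 -0.3581447   0.11720584] [3.13995472e+00 1.96049165e-03 2.15501557e+00]
weight 0 c [ 0.543  -0.3581] slot deg 122.5 area 1813.5 err 103.75
[1.3, -0.8, 111.1] [0.002, 0.002, 0.004] rows 2.2
```

{"method": "step_arm", "body": {"increments": [[1, -0.6, 20, 0, 0, 0, 72], [1, -0.6, 50, 0, 0, 0, 72], [1, -0.6, 80, 0, 0, 0, 72], [1, -0.6, 97, 0, 0, 0.005, 72], [1, -0.6, 106, 0, 0, 0.005, 72], [1, -0.6, 109, 0, 0, 0.005, 72], [1, -0.6, 109.5, 0, 0, 0.005, 72], [1, -0.6, 109.5, 0, 0, 0.005, 72]]}}

```text
t: 60.85
tool_pos: [0.5425, -0.3593, 0.0072]
tool_rot: [3.141, 0.002, 2.148]
wrist_force: [0.6, 0.0, 0.1]
width: 0.0719
```

```bash
python3 st.py; python3 -c "
from h import *
chain((.5434,-.3578,.0062,2.15))"
```

```text
press x,y off mm -100.15 -454.94 z 0.0072 yaw 2.1478 F along x,y,z 0.6 -0.1 0.13 w 0.0719
[0.8, 1.6, 1.0] [0.001, 0.002, -0.002] rows 0.0
```

{"method": "step_arm", "body": {"increments": [[0.5, 1, 0.5, 0, 0, 0, 72], [0.5, 1, 0.7, 0, 0, 0, 72], [0.5, 1, 0.7, 0, 0, 0, 65], [0.5, 1, 0.7, 0, 0, 0, 58], [0.5, 1, 0.7, 0, 0, 0, 52], [0.5, 1, 0.7, 0, 0, 0, 48], [0.5, 1, 0.7, 0, 0, 0, 48], [0.5, 1, 0.7, 0, 0, 0, 48]], "force": 40}}

```text
t: 61.65
tool_pos: [0.5424, -0.3581, 0.0056]
tool_rot: [3.141, 0.0, 2.148]
wrist_force: [-1.5, 0.9, 6.3]
width: 0.0525
```

{"method": "step_arm", "body": {"increments": [[0, 0, 0, 0, 0, 0, 48], [0, 0, 0, 0, 0, 0, 48], [0, 0, -5, 0, 0, 0, 48], [0, 0, -25, 0, 0, 0, 48], [0, 0, -65, 0, 0, 0, 48], [0, 0, -110, 0, 0, 0, 48], [0, 0, -155, 0, 0, 0, 48], [0, 0, -180, 0, 0, 0, 48]]}}

```text
t: 62.45
tool_pos: [0.5432, -0.3582, 0.1894]
tool_rot: [3.139, 0.004, 2.148]
wrist_force: [0.9, -0.1, -1.2]
width: 0.0527
```

```bash
python3 st.py; python3 - <<'E'
from h import *
chain((.565,-.25,.31,2.1),(.571,.027,.31,1.758),(.571,.027,.192,1.758))
E
```

```text
press x,y off mm -99.17 -453.95 z 0.1894 yaw 2.148 F along x,y,z 0.89 -0.26 -1.19 w 0.0527
[78.3, 77.5, -120.8] [0.002, 0.004, 0.048] rows 3.3
[236.1, 145.0, 0.0] [0.0, -0.0, 0.342] rows 5.5
[0.0, -0.0, 118.0] [0.0, 0.0, 0.0] rows 2.4
```

{"method": "step_arm", "body": {"increments": [[8, 8, -30, 0, 0, 0.01, 48], [24, 24, -65, 0, 0, 0.02, 48], [46, 46, -98, 0, 0, 0.03, 48], [68, 68, -118, 0, 0, 0.048, 48], [78, 78, -121, 0, 0, 0.048, 48], [78, 78, -121, 0, 0, 0.048, 48], [78, 78, -121, 0, 0, 0.048, 48], [78, 78, -121, 0, 0, 0.048, 48]]}}

```text
t: 63.25
tool_pos: [0.5639, -0.2522, 0.3043]
tool_rot: [-3.139, -0.002, 2.097]
wrist_force: [0.2, -0.1, -1.5]
width: 0.0525
```

{"method": "step_arm", "body": {"increments": [[20, 12, 0, 0, 0, 0.03, 48], [55, 34, 0, 0, 0, 0.08, 48], [95, 58, 0, 0, 0, 0.14, 48], [135, 83, 0, 0, 0, 0.2, 48], [175, 107, 0, 0, 0, 0.26, 48], [210, 129, 0, 0, 0, 0.32, 48], [236, 145, 0, 0, 0, 0.342, 48], [236, 145, 0, 0, 0, 0.342, 48]]}}

```text
t: 64.05
tool_pos: [0.5703, 0.0316, 0.3056]
tool_rot: [-3.141, -0.002, 1.764]
wrist_force: [0.5, 0.4, -0.2]
width: 0.0528
```

{"method": "step_arm", "body": {"increments": [[0, 0, 20, 0, 0, 0, 48], [0, 0, 50, 0, 0, 0, 48], [0, 0, 80, 0, 0, 0, 48], [0, 0, 105, 0, 0, 0, 48], [0, 0, 116, 0, 0, 0, 48], [0, 0, 118, 0, 0, 0, 48], [0, 0, 118, 0, 0, 0, 48], [0, 0, 118, 0, 0, 0, 48]]}}

```text
t: 64.85
tool_pos: [0.5719, 0.0268, 0.1895]
tool_rot: [3.139, 0.0, 1.758]
wrist_force: [0.7, -0.1, -1.7]
width: 0.053
```

```bash
python3 st.py; python3 - <<'E'
from h import *
chain((.556,.1063,.182,1.758))
E
```

```text
press x,y off mm 0.74 -81.11 z 0.1895 yaw 1.7575 F along x,y,z 0.69 -0.26 -1.71 w 0.053
[81.1, -0.8, 7.5] [0.002, 0.0, -0.0] rows 1.6
```

{"method": "step_arm", "body": {"increments": [[2, -0.2, 3, 0, 0, 0, 48], [12, -0.2, 6, 0, 0, 0, 48], [24, -0.2, 6.5, 0, 0, 0, 48], [36, -0.2, 6.5, 0, 0, 0, 48], [40, -0.2, 6.5, 0, 0, 0, 48], [40, -0.2, 6.5, 0, 0, 0, 48], [40, -0.2, 6.5, 0, 0, 0, 48], [40, -0.2, 6.5, 0, 0, 0, 48]], "force": 30}}

```text
t: 65.65
tool_pos: [0.5636, 0.0654, 0.1816]
tool_rot: [3.142, 0.0, 1.757]
wrist_force: [0.1, 0.5, -1.9]
width: 0.0529
```

```bash
python3 st.py
```

```text
press x,y off mm -0.18 -41.56 z 0.1816 yaw 1.7569 F along x,y,z 0.18 0.52 -1.92 w 0.0529
```

{"method": "step_arm", "body": {"increments": [[6, 0.2, 0, 0, 0, 0, 48], [14, 0.2, 0, 0, 0, 0, 48], [22, 0.2, 0, 0, 0, 0, 48], [30, 0.2, 0, 0, 0, 0, 48], [36, 0.2, 0, 0, 0, 0, 48], [40, 0.2, 0, 0, 0, 0, 48], [42, 0.2, 0, 0, 0, 0, 48], [42, 0.2, 0, 0, 0, 0, 48]]}}

```text
t: 66.45
tool_pos: [0.5557, 0.1077, 0.1817]
tool_rot: [3.142, -0.0, 1.758]
wrist_force: [-0.2, -0.2, -1.2]
width: 0.0526
```

{"method": "step_arm", "body": {"increments": [[0.5, 0.3, 0, 0, 0, 0, 48], [1, 0.3, 0, 0, 0, 0, 48], [1.5, 0.3, 0, 0, 0, 0, 48], [2, 0.3, 0, 0, 0, 0, 48], [2.5, 0.3, 0, 0, 0, 0, 48], [2.5, 0.3, 0, 0, 0, 0, 48], [2.5, 0.3, 0, 0, 0, 0, 48], [2.5, 0.3, 0, 0, 0, 0, 48]]}}

```text
t: 67.25
tool_pos: [0.5557, 0.1097, 0.1816]
tool_rot: [3.142, 0.0, 1.758]
wrist_force: [-0.0, -0.8, -1.3]
width: 0.0528
```

```bash
python3 st.py
```

```text
press x,y off mm 0.29 3.39 z 0.1816 yaw 1.7576 F along x,y,z -0.16 -0.78 -1.34 w 0.0528
```

{"method": "step_arm", "body": {"increments": [[0.5, 0, 0, 0, 0, 0, 48], [1, 0, 0, 0, 0, 0, 48], [1.5, 0, 0, 0, 0, 0, 48], [2, 0, 0, 0, 0, 0, 48], [2.5, 0, 0, 0, 0, 0, 48], [2.5, 0, 0, 0, 0, 0, 48], [2.5, 0, 0, 0, 0, 0, 48], [2.5, 0, 0, 0, 0, 0, 48]]}}

```text
t: 68.05
tool_pos: [0.5556, 0.1099, 0.1816]
tool_rot: [-3.141, 0.003, 1.755]
wrist_force: [1.1, -8.4, -0.5]
width: 0.0529
```

```bash
python3 st.py
```

```text
press x,y off mm 0.31 3.63 z 0.1816 yaw 1.7552 F along x,y,z -0.48 -8.44 -0.49 w 0.0529
```

{"method": "step_arm", "body": {"increments": [[-2, 0, 0, 0, 0, 0, 48], [-4, 0, 0, 0, 0, 0, 48], [-4, 0, 0.7, 0, 0, 0, 48], [-4, 0, 1.4, 0, 0, 0, 48], [-4, 0, 2.2, 0, 0, 0, 48], [-4, 0, 2.2, 0, 0, 0, 48], [-4, 0, 2.2, 0, 0, 0, 48], [-4, 0, 2.2, 0, 0, 0, 48]]}}

```text
t: 68.85
tool_pos: [0.5559, 0.1088, 0.1796]
tool_rot: [3.141, -0.0, 1.758]
wrist_force: [-0.4, 0.4, 0.3]
width: 0.0526
```

```bash
python3 st.py
```

```text
press x,y off mm 0.37 2.45 z 0.1796 yaw 1.7582 F along x,y,z -0.28 0.44 0.31 w 0.0526
```

Touching at the expected height. Release and retreat upward.

{"method": "step_arm", "body": {"increments": [[0, 0, 0.3, 0, 0, 0, 50], [0, 0, 0.3, 0, 0, 0, 54], [0, 0, 0.3, 0, 0, 0, 60], [0, 0, 0.3, 0, 0, 0, 66], [0, 0, 0.3, 0, 0, 0, 66], [0, 0, -10, 0, 0, 0, 66], [0, 0, -30, 0, 0, 0, 66], [0, 0, -65, 0, 0, 0, 66]]}}

```text
t: 69.65
tool_pos: [0.5548, 0.108, 0.2439]
tool_rot: [-3.138, -0.0, 1.758]
wrist_force: [0.2, 0.1, -0.6]
width: 0.0659
```

{"method": "step_arm", "body": {"increments": [[0, 0, -30, 0, 0, 0, 66], [0, 0, -55, 0, 0, 0, 66], [0, 0, -65, 0, 0, 0, 66], [-30, 0, -65, 0, 0, 0, 66], [-70, 0, -65, 0, 0, 0, 66], [-100, 0, -65, 0, 0, 0, 66], [-110, 0, -65, 0, 0, 0, 66], [-110, 0, -65, 0, 0, 0, 66]]}}

```text
t: 70.45
tool_pos: [0.5764, -0.0016, 0.3087]
tool_rot: [-3.14, -0.0, 1.754]
wrist_force: [-0.6, 0.5, -0.2]
width: 0.0659
```

```bash
python3 st.py; python3 - <<'E'
from h import *
p,K,M=cam('wrist');q,K2,M2=cam('scene');t,K3,M3=cam('top')
a=cv2.resize(p[:256,:,::-1],(512,256));
b=cv2.resize(q[150:270,250:410,::-1],(400,300),interpolation=cv2.INTER_CUBIC)
c=cv2.resize(t[140:240,160:293,::-1],(400,300),interpolation=cv2.INTER_CUBIC)
o=np.zeros((556,800,3),np.uint8);o[:256,:512]=a;o[256:,:400]=b;o[256:,400:]=c
cv2.imwrite('pics/final.png',o)
# fit of top weight disc centre at its top plane z=.192 using a circle on the wrist view
h=.045;n=360;cc=np.array([.556,.1063])
dst=np.float32([px(K,M,[*(cc+g),.192]) for g in np.array([[-h,-h],[h,-h],[h,h],[-h,h]])])
H=cv2.getPerspectiveTransform(dst,np.float32([[0,0],[n,0],[n,n],[0,n]]))
im=cv2.warpPerspective(cv2.cvtColor(p,cv2.COLOR_RGB2GRAY),H,(n,n))
cs=cv2.HoughCircles(cv2.medianBlur(im,5),cv2.HOUGH_GRADIENT,1.5,20,param1=60,param2=15,minRadius=102,maxRadius=114)
print('disc centres off stem, mm (world x,y,r):',None if cs is None else ((cs[0][:3]-[n/2,n/2,0])*.25).round(1).tolist())
E
```

```text
press x,y off mm -0.11 -109.83 z 0.3087 yaw 1.7544 F along x,y,z -0.44 0.64 -0.22 w 0.0659
disc centres off stem, mm (world x,y,r): [[0.2, 2.1, 26.6], [4.3, -6.2, 28.3], [-44.4, -28.7, 26.5]]
```

View pics/final.png

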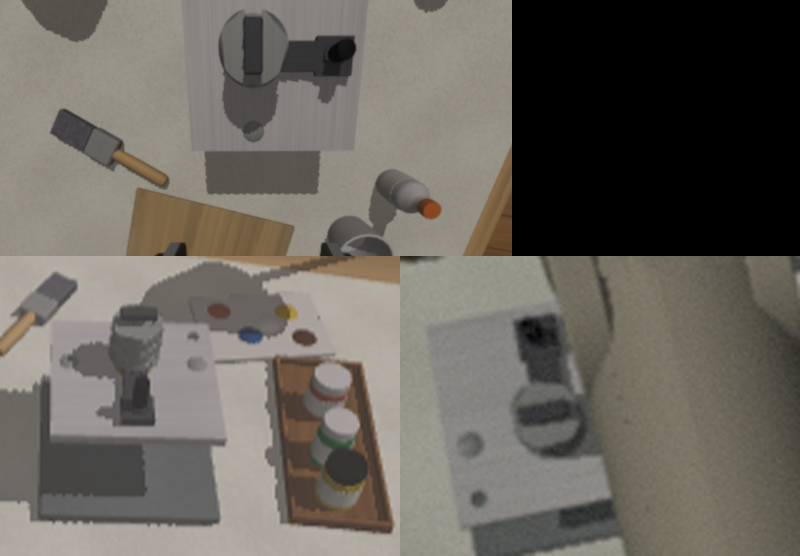

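The final composite shows the four-weight stack on the stem (252,47), the pin seated at (342,50) with its shoulder on the arm, the jar upright in the tray (328,390) and the bystanders in place. I'm handing in.

```bash
python3 -c "
from workcell import r
print(r.finish_job(), r.get_state()['t'])"
```

```text
the job is handed in; nothing more can be done
the job is handed in; nothing more can be done
```

The press is ready to close, and I handed the job in at about 70 s of the 210 s allowed. The interface gives no verdict, so what follows rests on my own checks.

- **Jar:** it stands upright in the free half of the tray; the last scene picture confirms this.
- **Ram and pin:** I turned the ram until its arm lined up with the deck edge to within about 0.3°. The pin went down through both holes without resistance, and the last pictures show it upright with its shoulder on the arm. I judged the seating from pictures and gripper height, not from a direct measurement.
- **Weights:** all four are stacked flat, slid on from alternate sides so each slot is about 180° from the one below.
    - **Home:** each was pushed until the stem resisted (3 to 8 N).
    - **Height:** weights 2 to 4 touched down at the expected heights.
    - **Centring:** gripper readings put each weight's centre within about 1 mm of the stem. A circle fit of the top weight in the camera image gave about 2 mm, so the two disagree slightly. Both are inside the 5 mm limit.
- **Knocked weight:** the last weight was pushed about 5 cm aside during the run. I found it again with the top camera and loaded it as normal.
- **Bystanders:** those visible in the last pictures (brush, glue bottle, pot and the other two jars) look unmoved. I did not check the jar lid and the cardboard ring again at the end.

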